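Stand the counter sign on its kickstand

ROBOT

A 6-joint arm with a two-finger parallel gripper is mounted at the origin on the work surface. World frame = base frame: x ahead of the robot, y to its left, z up, the work surface at z = 0. Lengths are in m, angles in rad, forces in N, time in s.
With the tool pointing down it reaches from about 0.3 to 0.95 m from the base axis. Payload 3.1 kg.
Tool frame: the origin (TCP) lies between the finger pads; the fingertips stand robot.nose_length ahead of it and the grasp point (between the pads) lies 6 mm ahead of it (robot.nose_length is the distance from the TCP to the fingertips, in m); z points along the fingers, y is the direction in which the jaws open and shut (so a half turn about z gives the same grasp; the last joint's range is limited). The gripper opens to 85 mm and grips with 20 to 120 N. Pads are 22 mm wide; open, the fingers measure 114 mm over their backs; the gripper's body (76 mm by 85 mm) begins 54 mm behind the grasp point. The pads swing forward as they close: fully open they stand 13 mm farther back than shut.
Start: joints at [-1.353, 0.308, 1.634, -0, 1.2, -0.07], TCP at [0.177, -0.599, 0.256] pointing down, gripper open.
Joint ranges: [-3.06, 3.06], [-0.79, 1.96], [0.05, 2.63], [-1.19, 4.34], [0.05, 2.64], [-2.94, 2.94]. Speed limits (rad/s): [2.79, 2.79, 3.14, 3.14, 3.14, 3.14].

INTERFACE

Orientations are given as a rotation vector (axis times angle).
In Python, from station import robot, vision gives the robot as it stands.
- The arm moves only by the tool send_rows, never from a script. Its argument "deltas" is a list that holds one entry, the list of rows, each a list of 7 numbers: the opening, from -1 (shut) to 1 (fully open), then the shift along the tool's x, y, z in mm, then the turn, a rotation vector about the tool's x, y, z in rad. In form: [[[grip, x, y, z, wx, wy, wz], ...]]. A call has 1 to 8 rows; each row is the pose to reach, as a shift and turn from the pose commanded when the call began, along the tool's axes at that moment; what a row does not reach only later rows make up. A row lasts 1/12 s, in which the tool goes at most 41.7 mm and 7.16 degrees, less where a joint would pass 70% of its speed; a pose out of reach is approached as far as the arm can. A call with a gripper value outside its range is refused whole. The fingers move at their own pace and stop on an object; the grip force is fixed at half the most. Time passes only in rows, so rows that repeat a pose let the fingers close. It gives the time, the measured TCP pose, the force and the opening at its end, in the units of the state.
- robot.read_state(): the state, without advancing time (a new reading comes with each control period).
- vision.read_camera(name): name is "scene" or "top"; returns a dict with "color" (480x640x3 uint8, blue, green, red), "camera_matrix" (3x3 intrinsics, pixels), "extrinsics" (4x4, takes a point from camera to world coordinates). Camera axes: x right, y down, z forward; pixel columns grow to the right and rows downward; lengths in m; the calibration is good to about 2 mm. A picture is of the moment at which its call begins. There is no depth.
- robot.close_job(): hands the job in, once; it reports no verdict.
The state is a dict: "time": time; "q": joint angles; "joint_vel": joint speeds; "joint_efforts": joint torques, N m; "position": TCP position; "eef_rot": TCP orientation; "contact_force": force on the tool from outside, world axes, zero at the start; "moment": the same for the moment, N m; "finger_gap": finger opening in m.
Only numpy, scipy, OpenCV 4.12 (cv2) and the standard library are available. Lean on these libraries where they do the work, as an engineer would, in place of code of your own. Each camera call takes 0.05 s, during which the arm holds its last target. There are 200 camera calls.

TASK

Swing the kickstand on the back of the counter sign fully out to its stop, then stand the sign on it on the wooden display step, leaning back, face towards the step's lip, with its whole bottom edge against the lip and roughly in the middle of the step's width. Leave the pen cup, the carton and the tape roll where they are.

Things in the scene. Friction and masses are not known exactly. Their poses are not given: they have to be found in the camera images.
- sign: Loose black plastic sign, white face, 0.2 to 0.35 kg. Board 135 (own x) x 130 (y) x 12 mm (z), plus a header tab 50 wide, 50 long, equally thick, in mid top edge. Origin: centre of the board without header, on the face; bottom edge x = -67.5, header's end x = +117.5, back z = 12 mm. Own x points to the header, z out of the back. Starts face down on the stand's slope, bottom edge at the ridge.
- kickstand (a joint): Angle of the kickstand hinge: 0 folded flat on the back, 0.65 rad fully out against its firm stop. A little friction (0.03 N m) keeps it where it is left. Starts nearly folded (0 to 0.06).
- kickstand_hinge (a point): Point on the hinge axis, which runs along the sign's own y: x = 37.5, y = 0, z = 18 mm in the sign's frame. The kickstand is an aluminium bar 26 wide, 9 mm thick; folded, it lies along the sign's back from the hinge towards the bottom edge, spanning z = 13.5 to 22.5 mm: it can be pinched by its long sides. As it opens, its foot rises off the back.
- kickstand_foot (a point): Centre of the kickstand's rounded foot (radius 4.5 mm), 100 mm from the hinge. Standing on the fully open kickstand on a level surface, the sign leans back 17 degrees and rests on this foot and on the back edge of its underside.
- sign_header (a point): Middle of the header tab, halfway through its thickness (x = 97.5, y = 0, z = 6 mm in the sign's frame). At the start the header overhangs the stand's high end, free on both sides and below.
- sign_corner_a (a point): Bottom corner of the sign's face at its own y = +65 mm (x = -67.5, z = 0 in the sign's frame).
- sign_corner_b (a point): Bottom corner of the sign's face at its own y = -65 mm.
- stand: Fixed sloping stand of bent steel sheet, 150 mm wide (own y). Its top slopes up at 30 degrees along own +x, with a ridge 14 mm high along the low end; the slope's low end (at the ridge) is at x = -75, z = 22 mm, its high end at x = 39, z = 88 mm. Origin on the table; own z is up.
- step: Fixed light-wood display step, 180 (own x) x 220 (own y) mm, its top 25 mm above the table, with a lip rising a further 12 mm along its whole +x edge (the far edge from the robot); the lip's inner face is at own x = +80 mm. Origin: centre of its underside, on the table; own z up.
- pen_cup: Bystander: dark metal cup of pens, 75 mm across, about 175 mm high with the pens; origin under its centre.
- carton: Bystander: closed cardboard carton 70 x 90 x 45 mm high; origin under its centre.
- tape_roll: Bystander: clear tape roll lying flat, 80 mm across, 24 mm high; origin under its centre.
There are look-alikes about, which are no part of the job. There is more than one size of the sign; the job needs the larger.

How it is judged:
On the way, in this order (a step that is already met when the one before it is completed fails the run):
1. the kickstand is swung out to its stop (value of joint kickstand above 0.6 rad), for 0.2 s.
2. the sign stands on its kickstand on the step, bottom edge against the lip (value of joint kickstand above 0.55 rad and angle between sign's own x axis and vertical between 0.17 and 0.42 rad and z of kickstand_foot in the frame of step between 0.024 and 0.034 m and x of sign_corner_a in the frame of step between 0.073 and 0.083 m and z of sign_corner_a in the frame of step between 0.024 and 0.034 m and x of sign_corner_b in the frame of step between 0.073 and 0.083 m and z of sign_corner_b in the frame of step between 0.024 and 0.034 m and y of sign in the frame of step between -0.045 and 0.045 m and contact force between sign and step above 1 N and linear speed of sign below 0.02 m/s and angular speed of sign below 0.1 rad/s), for 0.2 s.
At the end, for the whole second after the job is handed in: The sign rests on the step: kickstand out past 0.55 rad, its foot and the bottom edge on the step's top, leaning back 10 to 24 degrees, facing the lip, both bottom corners of the face within 7 mm of the lip, the sign within 45 mm of the middle of the step's width (all of step 2); the robot touches nothing.
It fails at once if the pen cup is moved more than 25 mm (distance of pen_cup from where it was at the start of the episode above 0.025 m).
It fails at once if the carton is moved more than 25 mm (distance of carton from where it was at the start of the episode above 0.025 m).
It fails at once if the tape roll is moved more than 25 mm (distance of tape_roll from where it was at the start of the episode above 0.025 m).
It also fails if it takes over 61 s, if anything falls off the work surface, if the arm or the gripper's body presses on something with over 40 N, if the wrist force passes 120 N, or if a joint passes its speed limit or range.

## Working session

There is one attempt and no reset: what is moved stays moved. The work goes in short steps, Python scripts to look and compute and a tool call to move; the robot and the scene stay as the last step left them, time stands still between calls to the robot, and variables do not carry over. Pictures are saved under pics/ and viewed, about 8 in all and at most 12, crops included, and the job is handed in when it is done.

Besides the shell and the picture viewer there is one more tool, called after "Request:" as name(argument=value, ...) on one line, values as JSON. send_rows: Moves the arm, as the interface text tells. Its arguments: {"type":"object","properties":{"deltas":{"type":"array"}},"required":["deltas"]}

```bash
ls; mkdir -p pics
python3 - <<'E'
from station import robot, vision
import cv2,numpy as np
np.set_printoptions(precision=4,suppress=True)
for n in("scene","top"):
    d=vision.read_camera(n); cv2.imwrite(f"pics/{n}0.png",d["color"]); print(d["camera_matrix"],d["extrinsics"])
print(robot.read_state(), robot.nose_length)
E
```

```text
pics
[[525.4634   0.     316.7146]
 [  0.     525.4634 236.9244]
 [  0.       0.       1.    ]] [[-0.7934  0.4977 -0.3505  1.0039]
 [ 0.6087  0.6444 -0.463   0.5146]
 [-0.0046 -0.5806 -0.8142  1.0899]
 [ 0.      0.      0.      1.    ]]
[[501.7879   0.     322.8724]
 [  0.     501.7879 240.7996]
 [  0.       0.       1.    ]] [[-0.0256 -0.9826  0.1839  0.4437]
 [-0.9994  0.0297  0.0192 -0.0682]
 [-0.0244 -0.1833 -0.9828  0.9992]
 [ 0.      0.      0.      1.    ]]
{'time': 0.1, 'q': array([-1.3527,  0.309 ,  1.6351,  0.    ,  1.1997, -0.0697]), 'joint_vel': array([ 0.0004, -0.0019, -0.0037, -0.0003, -0.0006,  0.0007]), 'joint_efforts': array([ -0.0007, -41.6406, -27.7645,  -0.0002,   0.004 ,  -0.    ]), 'position': array([ 0.1772, -0.5986,  0.2551]), 'eef_rot': array([-3.1071, -0.4501,  0.0002]), 'contact_force': array([-0.1297,  0.3398, -0.7703]), 'moment': array([-0.0074, -0.0144, -0.0128]), 'finger_gap': 0.08527371479745963} 0.025
```

View pics/scene0.png

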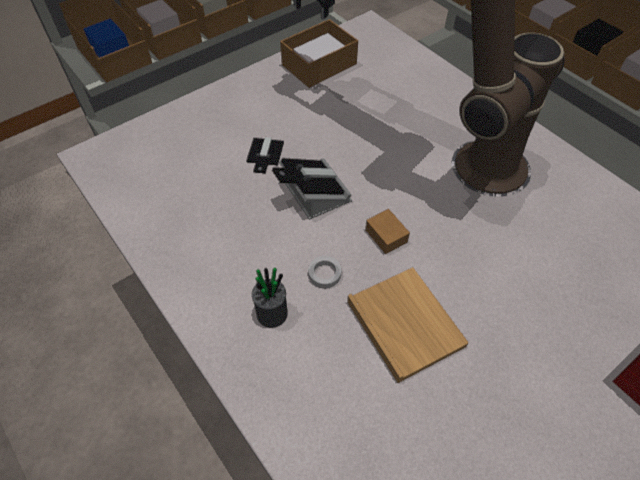

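View pics/top0.png

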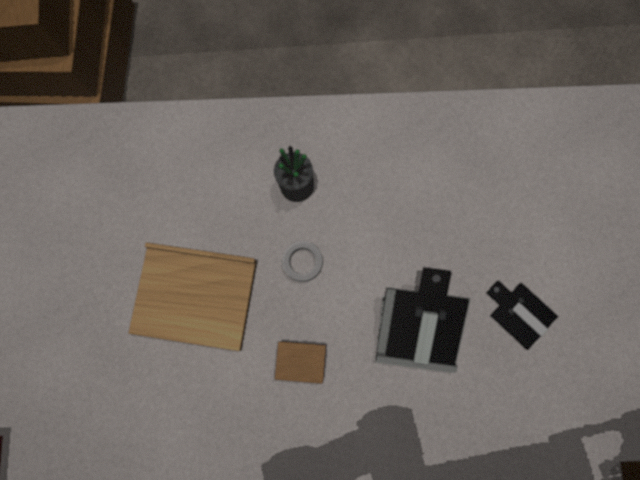

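Scene: step at left of the top view (130-255, 243-350) with its lip at row ~250. The sign is on the stand at (385-468, 268-370) in top, with its header up at (435,285). The small look-alike is at (523,315), tape at (302,262), carton at (300,362), cup at (295,178).

Run:
```python
import cv2,numpy as np
t=cv2.imread("pics/top0.png");s=cv2.imread("pics/scene0.png")
def up(im,x,y,w,h,W,H): 
    c=cv2.resize(im[y:y+h,x:x+w],(W,H),interpolation=cv2.INTER_CUBIC); return cv2.convertScaleAbs(c,alpha=1.6,beta=15)
a=up(t,365,255,120,130,400,433); b=up(s,255,125,110,119,400,433)
m=np.hstack([a,b]); cv2.imwrite("pics/crop1.png",m)
for n,im,(x,y,w,h) in(("top",t,(365,255,120,130)),):
    g=im[y:y+h,x:x+w].max(2); m=(g<45).astype(np.uint8); c=max(cv2.findContours(m,0,1)[0],key=cv2.contourArea)
    print(cv2.approxPolyDP(c,3,True).reshape(-1,2)+[x,y])
    m=(t.min(2)>115).astype(np.uint8)
hsv=cv2.cvtColor(t,cv2.COLOR_BGR2HSV); m=cv2.inRange(hsv[220:400,100:350],(8,70,60),(28,255,255))
for c in cv2.findContours(m,0,1)[0]:
    if cv2.contourArea(c)>500: print("wood",cv2.approxPolyDP(c,3,True).reshape(-1,2)+[100,220], np.array(cv2.boxPoints(cv2.minAreaRect(c)))+[100,220])
```

```text
[[424 268]
 [417 292]
 [396 291]
 [386 355]
 [412 359]
 [421 314]
 [416 311]
 [424 309]
 [439 314]
 [430 361]
 [454 364]
 [467 299]
 [446 295]
 [449 271]]
wood [[278 343]
 [276 379]
 [322 381]
 [325 345]] [[274.33103943 379.02760315]
 [277.53794861 340.54484558]
 [325.70347595 344.55863953]
 [322.49656677 383.04139709]]
wood [[146 243]
 [129 332]
 [239 350]
 [255 260]] [[128.32702255 333.26216888]
 [142.96215439 240.57297516]
 [256.14053345 258.44324493]
 [241.50540161 351.13244629]]
```

View pics/crop1.png

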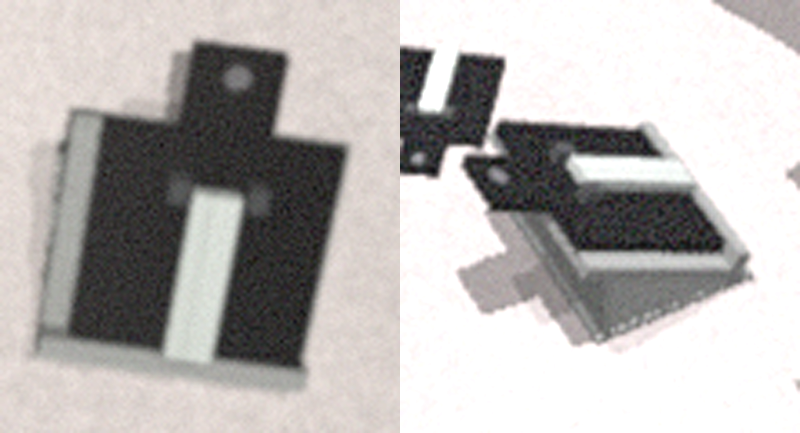

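The crops show the big sign back up, with its kickstand bar light and folded and its foot at the ridge (~(420,360) top). The header is free above the stand's high end. Next I measure the sign and step, and check what the robot module offers.

```bash
cat > h.py <<'E'
import cv2,numpy as np
from scipy.optimize import least_squares
from scipy.spatial.transform import Rotation as R
np.set_printoptions(precision=4,suppress=True)
K={"top":np.array([[501.7879,0,322.8724],[0,501.7879,240.7996],[0,0,1]]),"scene":np.array([[525.4634,0,316.7146],[0,525.4634,236.9244],[0,0,1]])}
from station import robot,vision
def cam(n):
    d=vision.read_camera(n); return d["color"],d["camera_matrix"],d["extrinsics"]
def onz(p,K,E,z):
    d=E[:3,:3]@np.linalg.solve(K,[p[0],p[1],1.]); return E[:3,3]+d*(z-E[2,3])/d[2]
def proj(P,K,E):
    q=(np.atleast_2d(P)-E[:3,3])@E[:3,:3]@K.T; return q[:,:2]/q[:,2:]
def corners(mask,eps=3):
    "polygon corners of the largest blob, each edge line-fitted"
    c=max(cv2.findContours(mask,0,cv2.CHAIN_APPROX_NONE)[0],key=cv2.contourArea).reshape(-1,2)
    v=cv2.approxPolyDP(c,eps,True).reshape(-1,2)
    i=[int(np.where((c==q).all(1))[0][0]) for q in v]; L=[]
    for a,b in zip(i,i[1:]+i[:1]):
        s=c[a:b+1] if b>a else np.vstack([c[a:],c[:b+1]]); k=max(1,len(s)//8)
        if len(s)>2*k+1: s=s[k:-k]
        L.append(cv2.fitLine(s.astype(np.float32),cv2.DIST_HUBER,0,.01,.01).ravel())
    out=[]
    for (dx,dy,x,y),(ex,ey,u,w) in zip(L[-1:]+L[:-1],L):
        t=np.linalg.lstsq(np.array([[dx,-ex],[dy,-ey]]),np.array([u-x,w-y]),rcond=None)[0][0]; out.append([x+t*dx,y+t*dy])
    return np.array(out)
def roi(m,x,y,w,h):
    o=np.zeros_like(m); o[y:y+h,x:x+w]=m[y:y+h,x:x+w]; return o
E
python3 - <<'E'
from h import *
print([a for a in dir(robot) if a[0]!='_'])
I,Kt,Et=cam("top"); J,Ks,Es=cam("scene")
f=lambda im:cv2.inRange(cv2.cvtColor(im,cv2.COLOR_BGR2HSV),(8,70,60),(28,255,255))
w=corners(roi(f(I),100,220,165,180)); print("step top",w)
for p in w: print(onz(p,Kt,Et,.037),onz(p,Kt,Et,.025),onz(p,Kt,Et,0))
w=corners(roi(f(J),335,255,145,135)); print("step scene",w)
for p in w: print(onz(p,Ks,Es,.037),onz(p,Ks,Es,.025),onz(p,Ks,Es,0))
b=lambda im,t:cv2.inRange(im.max(2),0,t)
print("sign top",corners(roi(b(I,45),365,255,120,130)).round(1))
print("sign scene",corners(roi(b(J,45),273,150,80,60)).round(1))
E
```

```text
['Unreachable', 'close_job', 'nose_length', 'read_state']
step top [[147.9199 242.9418]
 [128.5122 332.8021]
 [239.6888 350.3102]
 [255.9038 258.8308]]
[0.6298 0.2948 0.037 ] [0.6322 0.2993 0.025 ] [0.637  0.3087 0.    ]
[0.4568 0.3253 0.037 ] [0.4569 0.3302 0.025 ] [0.4573 0.3404 0.    ]
[0.4189 0.1126 0.037 ] [0.4186 0.1148 0.025 ] [0.4179 0.1195 0.    ]
[0.592  0.0818 0.037 ] [0.5939 0.0836 0.025 ] [0.5977 0.0875 0.    ]
step scene [[412.3771 267.3382]
 [348.     297.3522]
 [348.     302.3465]
 [397.483  381.9292]
 [468.8893 343.8358]]
[0.4256 0.124  0.037 ] [0.4191 0.1195 0.025 ] [0.4053 0.1102 0.    ]
[0.5971 0.0933 0.037 ] [0.5925 0.0885 0.025 ] [0.5829 0.0785 0.    ]
[0.6053 0.1032 0.037 ] [0.6008 0.0985 0.025 ] [0.5913 0.0887 0.    ]
[0.6421 0.3077 0.037 ] [0.638  0.3054 0.025 ] [0.6294 0.3005 0.    ]
[0.4638 0.3391 0.037 ] [0.4576 0.3371 0.025 ] [0.4448 0.333  0.    ]
sign top [[423.6 268.2]
 [418.5 292.6]
 [396.5 290.2]
 [385.6 355.1]
 [412.2 358.7]
 [421.6 309.8]
 [434.5 310.9]
 [439.  314.6]
 [429.9 361.5]
 [453.2 364.4]
 [467.8 299.5]
 [445.  296.3]
 [449.8 271.7]]
sign scene [[271.5 168. ]
 [280.2 181.7]
 [295.9 182.7]
 [303.6 193. ]
 [344.9 193. ]
 [333.3 178. ]
 [304.  178. ]
 [304.  177.6]
 [295.4 164.2]
 [325.1 167.5]
 [320.7 161.4]
 [281.  158.5]
 [284.9 168. ]]
```

Run:
```python
from h import *
_,Kt,Et=cam("top"); _,Ks,Es=cam("scene")
def pts(z): return np.array([[117.5,25,z],[117.5,-25,z],[67.5,65,z],[67.5,-65,z],[67.5,25,z],[67.5,-25,z]])/1e3
T=np.array([[423.6,268.2],[449.8,271.7],[396.5,290.2],[467.8,299.5],[418.5,292.6],[445,296.3]])
S=np.array([[280.2,181.7],[272.2,168.],[303.6,193.],[281.,158.5]])
for z in(0,12):
  P=pts(z)
  for free in(0,1):
    def pose(v): return R.from_euler('ZY',[v[3],-(v[4] if free else np.pi/6)])
    def f(v):
        W=pose(v).apply(P)+v[:3]
        return np.r_[(proj(W,Kt,Et)-T).ravel(),(proj(W[:4],Ks,Es)-S).ravel()]
    r=least_squares(f,[.45,-.2,.056,-.1,.5],loss='soft_l1'); print(z,free,r.x,"tilt deg",np.degrees(r.x[4]),"yaw",np.degrees(r.x[3])); print(f(r.x).reshape(-1,2).round(1).tolist())
    p=pose(r.x)
    print(" hdr",p.apply([.0975,0,.006])+r.x[:3],"hinge",p.apply([.0375,0,.018])+r.x[:3])
```

```text
0 0 [ 0.4508 -0.2332  0.06   -0.1639  0.5   ] tilt deg 28.64788975654116 yaw -9.387939319757894
[[-1.0, -0.6], [1.3, -0.3], [-1.0, -0.1], [0.4, 0.5], [-0.8, 0.6], [0.7, 0.7], [-0.0, -0.2], [-0.7, 0.3], [-0.1, -0.3], [-0.3, 0.6]]
 hdr [ 0.5311 -0.2465  0.1139] hinge [ 0.4739 -0.237   0.0943]
0 1 [ 0.4524 -0.2337  0.0569 -0.1617  0.5601] tilt deg 32.09277649343445 yaw -9.265794957212428
[[-1.0, -0.3], [1.4, -0.1], [-1.0, -0.1], [0.3, 0.3], [-0.7, 0.4], [0.7, 0.5], [0.2, -0.4], [-0.6, 0.0], [-0.2, -0.1], [-0.5, 0.9]]
 hdr [ 0.5307 -0.2465  0.1138] hinge [ 0.4743 -0.2373  0.0921]
12 0 [ 0.4567 -0.2342  0.0496 -0.1639  0.5   ] tilt deg 28.64788975654116 yaw -9.388008461626722
[[-1.0, -0.6], [1.3, -0.3], [-1.0, -0.1], [0.4, 0.5], [-0.8, 0.6], [0.7, 0.7], [-0.0, -0.2], [-0.7, 0.3], [-0.1, -0.3], [-0.3, 0.6]]
 hdr [ 0.537  -0.2475  0.1035] hinge [ 0.4798 -0.238   0.0839]
12 1 [ 0.4587 -0.2347  0.0467 -0.1617  0.5601] tilt deg 32.092788726346356 yaw -9.265795866191642
[[-1.0, -0.3], [1.4, -0.1], [-1.0, -0.1], [0.3, 0.3], [-0.7, 0.4], [0.7, 0.5], [0.2, -0.4], [-0.6, 0.0], [-0.2, -0.1], [-0.5, 0.9]]
 hdr [ 0.537  -0.2475  0.1036] hinge [ 0.4806 -0.2383  0.0819]
```

```bash
cat >> h.py <<'E'
S0=(R.from_euler('ZY',[np.radians(-9.3),-np.pi/6]),np.array([.452,-.2335,.0575]))  # sign on stand
F=R.from_matrix(np.diag([1.,-1,-1]))
def delta(Rt,pt):
    s=robot.read_state(); Rc=R.from_rotvec(s["eef_rot"])
    print("mm",(Rc.inv().apply(pt-s["position"])*1e3).round(1),"rot",(Rc.inv()*Rt).as_rotvec().round(3),"world",np.round(pt,3))
def kick(th,r=75,h=20,S=S0):
    "tool pose gripping the kickstand at r mm from hinge, TCP h mm over bar axis, hinge angle th"
    Q=S[0]*R.from_rotvec([0,th,0]); p=S[0].apply([.0375,0,.018])+S[1]+Q.apply([-r/1e3,0,h/1e3]); return Q*F,p
E
python3 - <<'E'
from h import *
delta(*kick(0,h=100)); print(kick(0.65)[0].as_matrix()[:,2],kick(.65)[1],kick(0)[1])
E
```

```text
mm [ 284.8 -312.2  115.2] rot [-0.119  0.515  0.44 ] world [ 0.362 -0.219  0.141]
[-0.1244  0.0204 -0.992 ] [ 0.4042 -0.2257  0.1211] [ 0.4012 -0.2252  0.0717]
```

Request:
send_rows(deltas=[[[0.3,285,-312,70,-0.119,0.515,0.44],[0.3,285,-312,70,-0.119,0.515,0.44],[0.3,285,-312,70,-0.119,0.515,0.44],[0.3,285,-312,70,-0.119,0.515,0.44],[0.3,285,-312,70,-0.119,0.515,0.44],[0.3,285,-312,70,-0.119,0.515,0.44],[0.3,285,-312,70,-0.119,0.515,0.44],[0.3,285,-312,70,-0.119,0.515,0.44]]])

```text
time: 0.97
position: [0.3205, -0.3016, 0.2009]
eef_rot: [2.983, -0.248, 0.8]
contact_force: [1.1, 0.3, -0.4]
finger_gap: 0.0556
```

Request:
send_rows(deltas=[[[0.2,0,0,0,0,0,0],[0.2,0,0,0,0,0,0]]])

```text
time: 1.13
position: [0.3215, -0.3006, 0.201]
eef_rot: [2.986, -0.237, 0.8]
contact_force: [0.4, -1.2, 0.5]
finger_gap: 0.0512
```

Run:
```python
from h import *
delta(*kick(0,h=60)); s=robot.read_state(); print(s["q"],s["position"],s["contact_force"],s["finger_gap"],s["time"])
```

```text
mm [ -6.8 -87.1 105.4] rot [-0.002  0.     0.003] world [ 0.381 -0.222  0.106]
[-1.1349 -0.1694  2.359   0.6513  0.7518  0.1546] [ 0.3215 -0.3006  0.201 ] [ 0.444  -1.1741  0.5003] 0.05124938156673912 1.1333
```

Request:
send_rows(deltas=[[[0.2,-7,-87,60,0,0,0],[0.2,-7,-87,60,0,0,0],[0.2,-7,-87,60,0,0,0],[0.2,-7,-87,80,0,0,0],[0.2,-7,-87,105,0,0,0],[0.2,-7,-87,105,0,0,0],[0.2,-7,-87,105,0,0,0],[0.2,-7,-87,105,0,0,0]]])

```text
time: 1.8
position: [0.3814, -0.2267, 0.1082]
eef_rot: [2.982, -0.244, 0.801]
contact_force: [0.8, -0.4, -0.5]
finger_gap: 0.0513
```

Run:
```python
from h import *
delta(*kick(0,h=20))
I,Kt,Et=cam("top"); J,Ks,Es=cam("scene")
s=robot.read_state(); tip=s["position"]+R.from_rotvec(s["eef_rot"]).apply([0,0,.025]); print(proj(tip,Kt,Et),proj(tip,Ks,Es))
up=lambda im,x,y,w,h:cv2.convertScaleAbs(cv2.resize(im[y:y+h,x:x+w],(400,400),interpolation=cv2.INTER_CUBIC),alpha=1.6,beta=15)
cv2.imwrite("pics/c2.png",np.hstack([up(I,370,260,120,120),up(J,250,120,110,110)]))
```

```text
mm [-1.6 -4.8 41.2] rot [ 0.002 -0.002 -0.   ] world [ 0.401 -0.225  0.072]
[[427.4765 360.7525]] [[330.4715 160.1976]]
```

View pics/c2.png

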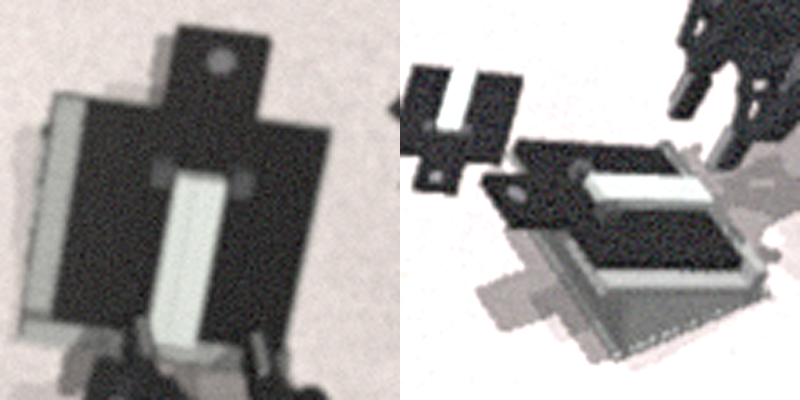

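The fingers straddle the bar, about 5 mm right of its line in the top crop; the move corrects for that. Descending now.

Request:
send_rows(deltas=[[[0.2,-2,-5,20,0,0,0],[0.2,-2,-5,35,0,0,0],[0.2,-2,-5,41,0,0,0],[0.2,-2,-5,41,0,0,0],[0.2,-2,-5,41,0,0,0]]])

```text
time: 2.32
position: [0.4008, -0.2243, 0.072]
eef_rot: [2.981, -0.243, 0.803]
contact_force: [0.5, -0.1, -0.4]
finger_gap: 0.0512
```

Request:
send_rows(deltas=[[[-0.6,0,0,0,0,0,0],[-0.6,0,0,0,0,0,0],[-0.6,0,0,0,0,0,0],[-0.6,0,0,0,0,0,0],[-0.6,0,0,0,0,0,0],[-0.6,0,0,0,0,0,0]]])

```text
time: 2.82
position: [0.4009, -0.2242, 0.0716]
eef_rot: [2.982, -0.243, 0.802]
contact_force: [-2.2, -0.4, 6.0]
finger_gap: 0.0238
```

Run:
```python
from h import *
delta(*kick(0,h=20))
s=robot.read_state();Rc=R.from_rotvec(s["eef_rot"]); print(s["contact_force"],s["finger_gap"])
# arc deltas from measured pose, hinge assumed 75 mm along tool x, bar axis 20 mm ahead of TCP
for th in np.arange(1,8)*.1:
    Q=R.from_rotvec([0,-th,0]); c=np.array([75,0,20.]); print(th.round(2),(c-Q.apply(c)).round(1))
```

```text
mm [0.5 0.9 0.1] rot [ 0.002 -0.002  0.   ] world [ 0.401 -0.225  0.072]
[-2.1703 -0.4301  6.0286] 0.02381080271492185
0.1 [ 2.4  0.  -7.4]
0.2 [  5.5   0.  -14.5]
0.3 [  9.3   0.  -21.3]
0.4 [ 13.7   0.  -27.6]
0.5 [ 18.8   0.  -33.5]
0.6 [ 24.4   0.  -38.9]
0.7 [ 30.5   0.  -43.6]
```

Request:
send_rows(deltas=[[[-0.7,2.4,0,-7.4,0,-0.1,0],[-0.7,5.5,0,-14.5,0,-0.2,0],[-0.7,9.3,0,-21.3,0,-0.3,0],[-0.7,13.7,0,-27.6,0,-0.4,0],[-0.7,18.8,0,-33.5,0,-0.5,0],[-0.7,24.4,0,-38.9,0,-0.6,0],[-0.7,28.6,0,-42.3,0,-0.67,0],[-0.7,28.6,0,-42.3,0,-0.67,0]]])

```text
time: 3.48
position: [0.4046, -0.2254, 0.1239]
eef_rot: [-3.122, 0.253, 0.116]
contact_force: [0.1, 1.2, -0.2]
finger_gap: 0.0241
```

Request:
send_rows(deltas=[[[-0.7,0,0,0,0,0,0],[-0.7,0,0,0,0,0,0],[-0.7,0,0,0,0,0,0],[-0.7,0,0,0,0,0,0]]])

```text
time: 3.82
position: [0.403, -0.2231, 0.121]
eef_rot: [-3.116, 0.251, 0.109]
contact_force: [2.9, 0.9, -0.4]
finger_gap: 0.0238
```

Run:
```python
from h import *
I,Kt,Et=cam("top"); J,Ks,Es=cam("scene")
s=robot.read_state(); print(s["contact_force"],s["moment"],s["finger_gap"])
up=lambda im,x,y,w,h:cv2.convertScaleAbs(cv2.resize(im[y:y+h,x:x+w],(400,400),interpolation=cv2.INTER_CUBIC),alpha=1.6,beta=15)
cv2.imwrite("pics/c3.png",np.hstack([up(I,370,260,120,120),up(J,250,120,110,110)]))
P=S0[0].apply(np.array([[117.5,25,0],[117.5,-25,0],[67.5,65,0],[67.5,-65,0]])/1e3)+S0[1]
print(proj(P,Kt,Et),corners(roi(cv2.inRange(I.max(2),0,45),365,255,120,60)).round(1))
```

```text
[ 1.3796  0.701  -2.1428] [ 0.0955 -0.2798  0.0852] 0.02380908419593971
[[422.4019 267.0793]
 [450.818  270.8323]
 [395.4131 289.6183]
 [467.8789 299.3731]] [[391.3 314. ]
 [441.3 313.6]
 [468.  251.2]
 [446.6 315.1]
 [453.6 300.7]
 [459.1 303. ]
 [461.6 307.8]
 [459.6 314.7]
 [466.9 312.4]
 [466.9 312.5]
 [481.5 314.7]
 [467.  306.3]
 [465.4 299.2]
 [444.  295.7]
 [449.1 271.9]
 [422.9 268.7]
 [417.2 292.5]
 [395.3 290.4]]
```

View pics/c3.png

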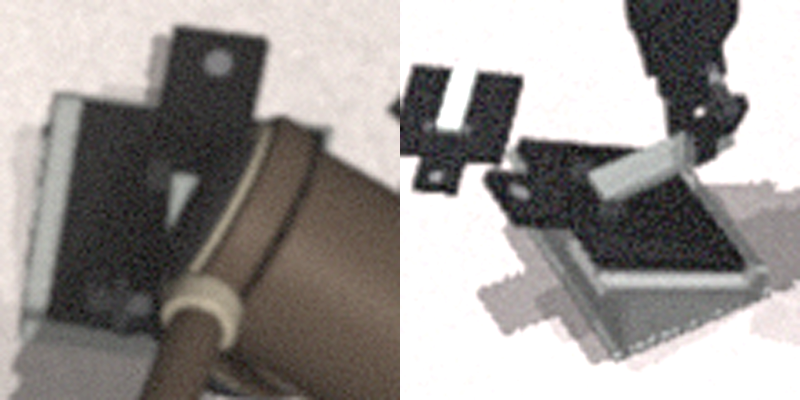

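The kickstand is out in both crops, and the sign hasn't moved on the stand: its header corners are within 1 px. I'll press slightly further to confirm the stop, then release.

Request:
send_rows(deltas=[[[-0.7,0.6,0,-2.2,0,-0.03,0],[-0.7,0.6,0,-2.2,0,-0.03,0],[-0.7,0.6,0,-2.2,0,-0.03,0]]])

```text
time: 4.17
position: [0.4039, -0.2241, 0.1237]
eef_rot: [-3.113, 0.25, 0.158]
contact_force: [0.8, 0.3, -0.9]
finger_gap: 0.0239
```

Run:
```python
from h import *
s=robot.read_state(); print(s["contact_force"],s["moment"],s["finger_gap"]); Rc=R.from_rotvec(s["eef_rot"]); print((Rc.inv()*S0[0]*F).as_rotvec())
```

```text
[ 0.842   0.2806 -0.8846] [-0.0571 -0.1235  0.0642] 0.023945706039185104
[-0.0064  0.6253  0.0006]
```

Request:
send_rows(deltas=[[[0.2,0,0,0,0,0,0],[0.2,0,0,0,0,0,0],[0.2,0,0,0,0,0,0],[0.2,0,0,-20,0,0,0],[0.3,0,0,-50,0,0,0],[0.5,0,0,-90,0,0,0],[0.8,0,0,-120,0,0,0],[0.8,0,0,-120,0,0,0]]])

```text
time: 4.83
position: [0.4208, -0.2294, 0.2504]
eef_rot: [-3.121, 0.25, 0.138]
contact_force: [0.7, -0.3, 0.1]
finger_gap: 0.0766
```

```bash
cat >> h.py <<'E'
def head(S,a=25,x=95,back=0):
    "tool pose gripping header of sign at pose S; tool comes from angle a (deg) off sign x towards its back"
    Q=S[0]*R.from_euler('y',-np.radians(a))  # own x axis of Q = approach-from direction
    d=Q.apply([1,0,0]); M=np.stack([Q.apply([0,0,1]),Q.apply([0,-1,0]),-d],1)
    M[:,0]=np.cross(M[:,1],M[:,2]); return R.from_matrix(M), S[0].apply([x/1e3,0,.006])+S[1]+d*(.006+back/1e3)
E
python3 - <<'E'
from h import *
J,Ks,Es=cam("scene")
f=S0[0].apply(np.array([.0375-.1*np.cos(.65),0,.018+.1*np.sin(.65)]))+S0[1]; h=S0[0].apply([.0375,0,.018])+S0[1]
print("pred foot,hinge",proj([f,h],Ks,Es))
c=cv2.convertScaleAbs(cv2.resize(J[120:230,250:360],(400,400),interpolation=cv2.INTER_CUBIC),alpha=1.3); cv2.imwrite("pics/c4.png",c)
s=robot.read_state(); print(s["q"])
for b in(100,0): delta(*head(S0,back=b)); print(head(S0,back=b)[0].as_matrix())
E
```

```text
pred foot,hinge [[337.4744 154.4527]
 [303.6206 171.2794]]
[-0.5687  0.0829  1.9253 -0.0372  1.2196  1.1764]
mm [177.2   0.2  34.1] rot [-0.001 -0.518  0.003] world [ 0.59  -0.256  0.197]
[[ 0.8084 -0.1616 -0.566 ]
 [-0.1324 -0.9869  0.0927]
 [-0.5736  0.     -0.8192]]
mm [127.7   0.2 121. ] rot [-0.001 -0.518  0.003] world [ 0.534 -0.247  0.115]
[[ 0.8084 -0.1616 -0.566 ]
 [-0.1324 -0.9869  0.0927]
 [-0.5736  0.     -0.8192]]
```

View pics/c4.png

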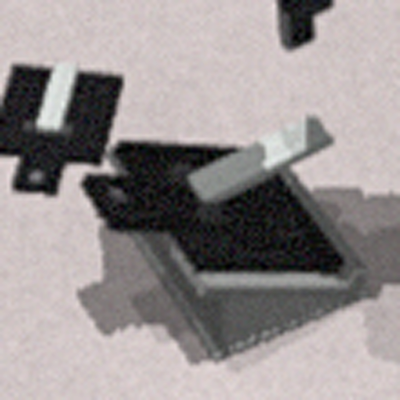

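The measured tool turn was only about 0.61-0.62 rad; the rows lagged. With an unknown start angle that doesn't prove the stop was reached, so I'm regrasping to push until the moment clearly rises.

Request:
send_rows(deltas=[[[0.2,0,0,0,0,0,0],[0.2,0,0,30,0,0,0],[0.2,0,0,70,0,0,0],[0.2,0,0,105,0,0,0],[0.2,0,0,122,0,0,0],[0.2,0,0,122,0,0,0]]])

```text
time: 5.38
position: [0.3986, -0.2204, 0.1157]
eef_rot: [-3.105, 0.249, 0.178]
contact_force: [-0.9, 0.1, -0.0]
finger_gap: 0.0516
```

Request:
send_rows(deltas=[[[-0.7,0,0,0,0,0,0],[-0.7,0,0,0,0,0,0],[-0.7,0,0,0,0,0,0],[-0.7,0,0,0,0,0,0],[-0.7,0,0,0,0,0,0],[-0.7,0,0,0,0,0,0]]])

```text
time: 5.88
position: [0.405, -0.2245, 0.1228]
eef_rot: [-3.115, 0.249, 0.155]
contact_force: [-0.8, -0.1, -0.3]
finger_gap: 0.024
```

```bash
cat > st.py <<'E'
from h import *
s=robot.read_state(); Rc=R.from_rotvec(s["eef_rot"]); print(s["time"],"F",s["contact_force"],"M",s["moment"],"gap",s["finger_gap"],"rot from sign",(Rc.inv()*S0[0]*F).as_rotvec(),"pos in sign",S0[0].inv().apply(s["position"]-S0[1])*1e3)
E
python3 st.py
```

```text
5.8833 F [-0.8119 -0.1174 -0.2908] M [ 0.0319  0.1119 -0.02  ] gap 0.024033153924364545 rot from sign [-0.0054  0.6235  0.0011] pos in sign [-8.7486  1.3402 80.4699]
```

Request:
send_rows(deltas=[[[-0.7,0.6,0,-2.2,0,-0.03,0],[-0.7,1.4,0,-4.5,0,-0.06,0],[-0.7,1.4,0,-4.5,0,-0.06,0],[-0.7,1.4,0,-4.5,0,-0.06,0]]])

```text
time: 6.22
position: [0.4073, -0.2249, 0.1267]
eef_rot: [-3.105, 0.248, 0.246]
contact_force: [-0.5, -0.4, 0.7]
finger_gap: 0.0238
```

```bash
python3 st.py
```

```text
6.2167 F [-0.5335 -0.3722  0.7311] M [-0.1586 -0.205  -0.0648] gap 0.02377618986854703 rot from sign [-0.0053  0.6823  0.0017] pos in sign [-4.7935  1.2262 82.6782]
```

Request:
send_rows(deltas=[[[-0.7,0.6,0,-2.2,0,-0.03,0],[-0.7,1.4,0,-4.5,0,-0.06,0],[-0.7,1.4,0,-4.5,0,-0.06,0],[-0.7,1.4,0,-4.5,0,-0.06,0]]])

```text
time: 6.55
position: [0.409, -0.225, 0.1306]
eef_rot: [-3.091, 0.247, 0.339]
contact_force: [0.0, 0.7, 1.7]
finger_gap: 0.0237
```

```bash
python3 st.py
python3 - <<'E'
from h import *
I,Kt,Et=cam("top"); J,Ks,Es=cam("scene")
f=lambda th:S0[0].apply(np.array([.0375-.1*np.cos(th),0,.018+.1*np.sin(th)]))+S0[1]; h=S0[0].apply([.0375,0,.018])+S0[1]
print(proj([f(.55),f(.65),h],Ks,Es))
print("top",corners(roi(cv2.inRange(I.max(2),0,45),365,255,120,55)).round(1).tolist())
cv2.imwrite("pics/c5.png",cv2.convertScaleAbs(cv2.resize(J[130:220,260:360],(800,720),interpolation=cv2.INTER_CUBIC)[:600],alpha=1.5))
E
```

```text
6.55 F [0.0179 0.6732 1.7322] M [-0.0834 -0.2361 -0.0166] gap 0.023669263687002715 rot from sign [-0.0057  0.7426  0.0014] pos in sign [-1.3817  1.3918 85.2481]
[[337.6236 157.0582]
 [337.4744 154.4527]
 [303.6206 171.2794]]
top [[446.29998779296875, 261.6000061035156], [436.3999938964844, 268.3999938964844], [422.3999938964844, 267.79998779296875], [418.1000061035156, 291.6000061035156], [395.8999938964844, 289.79998779296875], [392.8999938964844, 309.0], [424.3999938964844, 309.0]]
```

View pics/c5.png

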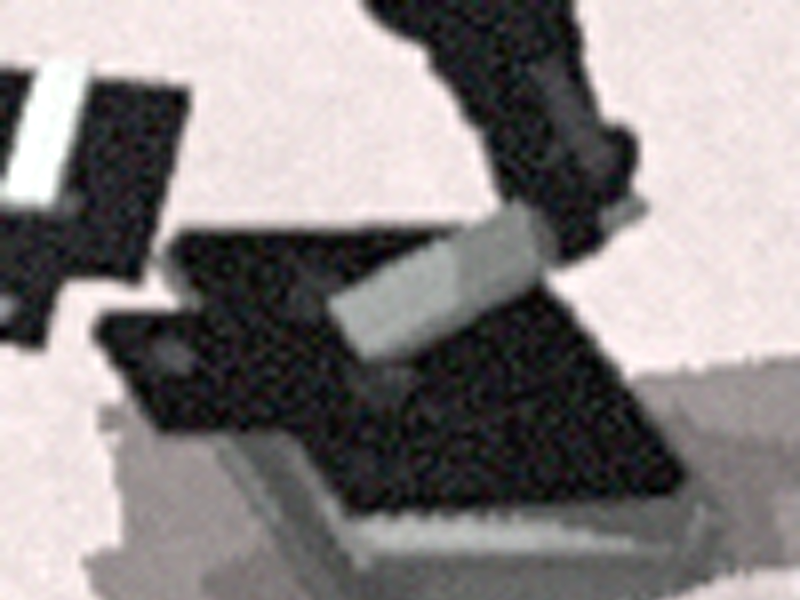

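The sign's bottom edge has now lifted slightly off the stand (wedge of light at the crop's bottom edge, ~(500,535)), so the kickstand is hard on its stop. I'll set the sign back down and release.

Request:
send_rows(deltas=[[[-0.7,-0.8,0,3.8,0,0.05,0],[-0.7,-1.6,0,7.6,0,0.1,0],[-0.7,-1.6,0,7.6,0,0.1,0],[-0.7,-1.6,0,7.6,0,0.1,0],[-0.7,-1.6,0,7.6,0,0.1,0]]])

```text
time: 7.07
position: [0.4055, -0.2244, 0.1236]
eef_rot: [-3.111, 0.25, 0.188]
contact_force: [0.3, -0.8, -1.3]
finger_gap: 0.0242
```

```bash
python3 st.py
```

```text
7.0667 F [ 0.3092 -0.7955 -1.2844] M [-0.1798 -0.2718 -0.0636] gap 0.024163841111907447 rot from sign [-0.006   0.6449  0.0006] pos in sign [-7.9367  1.4802 80.9394]
```

Request:
send_rows(deltas=[[[0.2,0,0,0,0,0,0],[0.2,0,0,0,0,0,0],[0.2,0,0,0,0,0,0],[0.2,0,0,-20,0,0,0],[0.3,0,0,-50,0,0,0],[0.5,0,0,-90,0,0,0],[0.8,0,0,-120,0,0,0],[0.8,0,0,-120,0,0,0]]])

```text
time: 7.73
position: [0.4238, -0.2297, 0.2494]
eef_rot: [-3.118, 0.249, 0.171]
contact_force: [0.8, -0.5, 0.6]
finger_gap: 0.0768
```

Run:
```python
from h import *
I,Kt,Et=cam("top"); J,Ks,Es=cam("scene")
print("top",corners(roi(cv2.inRange(I.max(2),0,45),365,255,120,50)).round(1).tolist())
print("sc",corners(roi(cv2.inRange(J.max(2),0,45),271,150,80,60)).round(1).tolist())
for b in(100,0): delta(*head(S0,back=b))
```

```text
top [[484.29998779296875, 252.39999389648438], [463.70001220703125, 266.20001220703125], [445.1000061035156, 298.29998779296875], [448.70001220703125, 271.5], [422.5, 268.1000061035156], [418.3999938964844, 291.0], [395.70001220703125, 291.0], [393.5, 304.0], [457.70001220703125, 304.0]]
sc [[271.79998779296875, 168.39999389648438], [280.29998779296875, 181.60000610351562], [296.1000061035156, 183.8000030517578], [303.70001220703125, 192.6999969482422], [346.6000061035156, 194.3000030517578], [325.70001220703125, 167.60000610351562], [307.20001220703125, 176.8000030517578], [302.5, 172.8000030517578], [299.20001220703125, 167.1999969482422], [311.20001220703125, 161.0], [280.0, 158.5], [285.79998779296875, 168.0]]
mm [176.5   1.3  26.3] rot [-0.003 -0.492  0.004] world [ 0.59  -0.256  0.197]
mm [129.3   1.5 114.4] rot [-0.003 -0.492  0.004] world [ 0.534 -0.247  0.115]
```

Request:
send_rows(deltas=[[[0.9,176,1,26,0,-0.49,0],[0.9,176,1,26,0,-0.49,0],[0.9,176,1,26,0,-0.49,0],[0.9,176,1,26,0,-0.49,0],[0.9,176,1,26,0,-0.49,0],[0.9,176,1,26,0,-0.49,0],[0.9,176,1,26,0,-0.49,0],[0.9,176,1,26,0,-0.49,0]]])

```text
time: 8.5
position: [0.5874, -0.2552, 0.1963]
eef_rot: [-2.936, 0.234, 0.928]
contact_force: [0.1, -0.1, 1.4]
finger_gap: 0.0806
```

Run:
```python
from h import *
s=robot.read_state(); print(s["q"],s["finger_gap"])
for b in(50,0): delta(*head(S0,back=b))
```

```text
[-0.414   0.7515  1.2031 -0.1434  1.7832  1.3284] 0.08064772779177318
mm [ 2.1  0.7 47.7] rot [-0.004  0.002  0.005] world [ 0.562 -0.252  0.156]
mm [ 2.2  0.9 97.7] rot [-0.004  0.002  0.005] world [ 0.534 -0.247  0.115]
```

Request:
send_rows(deltas=[[[0.9,2,1,35,0,0,0],[0.9,2,1,70,0,0,0],[0.9,2,1,90,0,0,0],[0.9,2,1,98,0,0,0],[0.9,2,1,98,0,0,0],[0.9,2,1,98,0,0,0]]])

```text
time: 9.0
position: [0.5353, -0.2478, 0.1178]
eef_rot: [-2.94, 0.235, 0.919]
contact_force: [0.4, -0.7, 0.9]
finger_gap: 0.0809
```

Run:
```python
from h import *
delta(*head(S0)); s=robot.read_state(); print(s["contact_force"])
I,Kt,Et=cam("top"); J,Ks,Es=cam("scene")
up=lambda im,x,y,w,h:cv2.convertScaleAbs(cv2.resize(im[y:y+h,x:x+w],(400,400),interpolation=cv2.INTER_CUBIC),alpha=1.6,beta=15)
cv2.imwrite("pics/c6.png",np.hstack([up(I,380,220,120,120),up(J,240,120,110,110)]))
```

```text
mm [ 0.  -0.7  3.2] rot [-0.003 -0.004  0.004] world [ 0.534 -0.247  0.115]
[ 0.3587 -0.7261  0.8953]
```

View pics/c6.png

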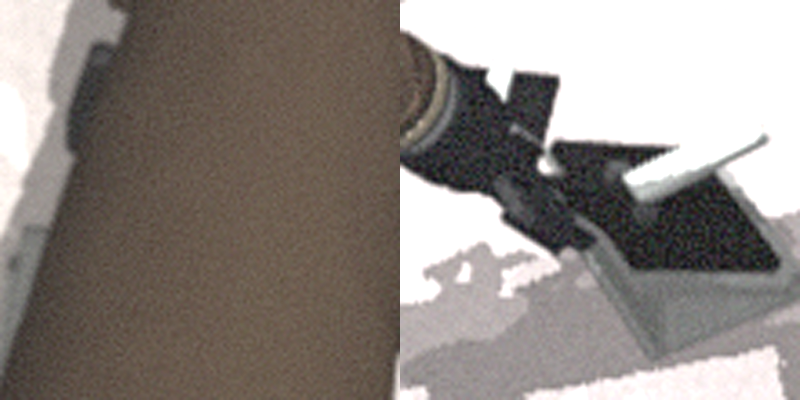

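The fingers straddle the header (scene crop ~(540,225)) with no contact, and the kickstand stands out. Closing.

Request:
send_rows(deltas=[[[-0.2,0,0,2,0,0,0],[-0.2,0,0,2,0,0,0],[-0.2,0,0,2,0,0,0],[-0.2,0,0,2,0,0,0],[-0.2,0,0,2,0,0,0],[-0.2,0,0,2,0,0,0],[-0.2,0,0,2,0,0,0]]])

```text
time: 9.68
position: [0.5345, -0.2468, 0.1132]
eef_rot: [-2.937, 0.233, 0.924]
contact_force: [3.0, 1.7, 5.7]
finger_gap: 0.0493
```

```bash
cat > sg.py <<'E'
from h import *
import sys,json
# sign pose in tool frame assumed rigid in grip; saved at grasp
def grip_save():
    s=robot.read_state(); Rc=R.from_rotvec(s["eef_rot"]); json.dump([(Rc.inv()*S0[0]).as_rotvec().tolist(),Rc.inv().apply(S0[1]-s["position"]).tolist()],open("grip.json","w"))
def to(Rs,ps):
    g=json.load(open("grip.json")); Rt=Rs*R.from_rotvec(g[0]).inv(); delta(Rt,ps-Rt.apply(g[1]))
E
python3 - <<'E'
from sg import *
grip_save(); print(open("grip.json").read())
s=robot.read_state();print(s["contact_force"],s["finger_gap"])
E
```

```text
[[2.6454232228623398, 0.0037817091391528696, -1.683512401456393], [-0.03663312067045725, 0.0003816281043142981, 0.09350451048657467]]
[3.0412 1.6966 5.7308] 0.04928988597703688
```

Request:
send_rows(deltas=[[[-0.2,-9,0,-12,0,0,0],[-0.2,-23,0,-33,0,0,0],[-0.2,-40,0,-57,0,0,0],[-0.2,-60,0,-85,0,0,0],[-0.2,-75,0,-107,0,0,0],[-0.2,-75,0,-107,0,0,0],[-0.2,-75,0,-107,0,0,0]]])

```text
time: 10.27
position: [0.5343, -0.2484, 0.2446]
eef_rot: [-2.94, 0.234, 0.92]
contact_force: [-0.2, 0.1, -2.4]
finger_gap: 0.0491
```

Run:
```python
from sg import *
s=robot.read_state();print(s["position"],s["contact_force"],s["moment"],s["finger_gap"],s["q"])
I,Kt,Et=cam("top"); J,Ks,Es=cam("scene")
cv2.imwrite("pics/c7.png",cv2.convertScaleAbs(np.hstack([J[60:300,180:440],I[200:440,320:580]]),alpha=1.5))
g=json.load(open("grip.json")); Rc=R.from_rotvec(s["eef_rot"]); Rs=Rc*R.from_rotvec(g[0]); ps=s["position"]+Rc.apply(g[1])
P=Rs.apply(np.array([[67.5,65,0],[67.5,-65,12],[-67.5,-65,12],[-67.5,65,0],[37.5-79.6,0,18+60.5]])/1e3)+ps
print((proj(P,Ks,Es)-[180,60]).round(0).tolist(),(proj(P,Kt,Et)-[320,200]+[260,0]).round(0).tolist())
```

```text
[ 0.5343 -0.2484  0.2446] [-0.2449  0.1284 -2.4453] [-0.0551 -0.6043 -0.0466] 0.04906121344385101 [-0.4341  0.603   1.342  -0.155   1.7837  1.3086]
[[121.0, 96.0], [99.0, 57.0], [141.0, 63.0], [165.0, 99.0], [159.0, 55.0]] [[346.0, 82.0], [433.0, 97.0], [414.0, 173.0], [333.0, 157.0], [382.0, 178.0]]
```

View pics/c7.png

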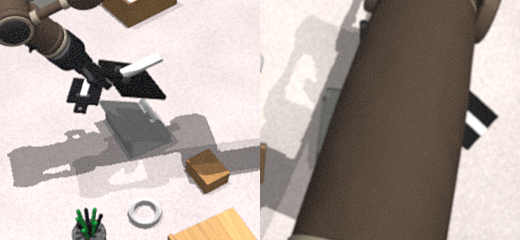

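The sign is held firmly; its corners are where a rigid grip predicts them (near bottom corner ~(165,99)). I'll carry it high over the pen cup.

Request:
send_rows(deltas=[[[-0.2,-23,0,-33,0,0,0],[-0.2,-46,0,-66,0,0,0],[-0.2,-69,0,-98,0,0,0],[-0.2,-86,0,-123,0,0,0],[-0.2,-86,0,-123,0,0,0],[-0.2,-86,0,-123,0,0,0]]])

```text
time: 10.87
position: [0.5339, -0.2488, 0.3931]
eef_rot: [-2.938, 0.233, 0.923]
contact_force: [-0.1, -0.9, -3.0]
finger_gap: 0.0491
```

```bash
cat >> sg.py <<'E'
YAW=np.radians(-10.07); C=np.array([.525,.207,0]); Z=R.from_euler('z',YAW)
def final(gap=0,up=0,lean=17,dy=0):
    "sign pose: corner gap mm short of the lip, up mm over resting height"
    l=np.radians(lean); Rs=Z*R.from_euler('y',-(np.pi/2+l)); c=np.array([80-gap,dy,25+12*np.sin(l)+up])/1e3
    return Rs, C+Z.apply(c)+Rs.apply([.0675,0,0])
E
python3 - <<'E'
from sg import *
print(robot.read_state()["position"])
I,Kt,Et=cam("top"); print("cup",onz([295,178],Kt,Et,.1))
to(*final(15,180)); to(*final(15,10))
E
```

```text
[ 0.5339 -0.2488  0.3931]
cup [ 0.7329 -0.0015  0.1   ]
mm [ -42.6 -448.2   62.8] rot [-0.009  1.347  0.01 ] world [0.535 0.206 0.367]
mm [  55.3 -447.1  201.8] rot [-0.009  1.347  0.01 ] world [0.535 0.206 0.197]
```

Request:
send_rows(deltas=[[[-0.2,-3,-30,4,0,0.09,0],[-0.2,-6,-65,9,0,0.2,0],[-0.2,-10,-102,14,0,0.31,0],[-0.2,-13,-139,19,0,0.42,0],[-0.2,-17,-176,25,0,0.53,0],[-0.2,-20,-213,30,0,0.64,0],[-0.2,-24,-250,35,0,0.75,0],[-0.2,-27,-285,40,0,0.86,0]]])

```text
time: 11.58
position: [0.5321, 0.0416, 0.3733]
eef_rot: [3.094, -0.25, 0.384]
contact_force: [0.6, -0.1, -1.7]
finger_gap: 0.0487
```

Run:
```python
from sg import *
s=robot.read_state(); print(s["position"],s["q"],s["finger_gap"])
to(*final(15,180))
```

```text
[0.5321 0.0416 0.3733] [ 0.0171 -0.0983  1.8626 -0.0415  1.1341  1.7623] 0.04871023764407047
mm [ -24.7 -162.1    1.2] rot [-0.01   0.488  0.005] world [0.535 0.206 0.367]
```

Request:
send_rows(deltas=[[[-0.2,-5,-32,0,0,0.1,0],[-0.2,-10,-65,0,0,0.2,0],[-0.2,-15,-100,1,-0.005,0.3,0],[-0.2,-20,-130,1,-0.005,0.4,0],[-0.2,-25,-162,1,-0.01,0.49,0.005],[-0.2,-25,-162,1,-0.01,0.49,0.005],[-0.2,-25,-162,1,-0.01,0.49,0.005],[-0.2,-25,-162,1,-0.01,0.49,0.005]]])

```text
time: 12.25
position: [0.5342, 0.2036, 0.3659]
eef_rot: [2.864, -0.237, 1.094]
contact_force: [0.0, -0.2, -1.8]
finger_gap: 0.0493
```

Run:
```python
from sg import *
s=robot.read_state(); print(s["position"],s["q"],s["finger_gap"],s["contact_force"],s["moment"])
to(*final(12,70));to(*final(12,10))
```

```text
[0.5342 0.2036 0.3659] [ 0.5023 -0.1479  2.0532 -0.6655  0.7444  2.6244] 0.04926023605897683 [ 0.0005 -0.2175 -1.8008] [0.0852 0.5828 0.0247]
mm [-70.3  -2.7  83.2] rot [0.003 0.004 0.005] world [0.538 0.205 0.257]
mm [-110.3   -3.1  127.9] rot [0.003 0.004 0.005] world [0.538 0.205 0.197]
```

Request:
send_rows(deltas=[[[-0.2,-20,-1,24,0,0,0],[-0.2,-45,-2,54,0,0,0],[-0.2,-70,-3,83,0.003,0.004,0.005],[-0.2,-90,-3,105,0.003,0.004,0.005],[-0.2,-104,-3,120,0.003,0.004,0.005],[-0.2,-104,-3,120,0.003,0.004,0.005],[-0.2,-104,-3,120,0.003,0.004,0.005]]])

```text
time: 12.83
position: [0.5454, 0.1965, 0.2257]
eef_rot: [2.888, -0.234, 1.07]
contact_force: [-0.4, 0.7, -1.5]
finger_gap: 0.049
```

Run:
```python
from sg import *
s=robot.read_state(); print(s["position"],s["q"],s["finger_gap"],s["contact_force"],s["moment"])
to(*final(12,10)); to(*final(5,1))
g=json.load(open("grip.json")); Rc=R.from_rotvec(s["eef_rot"]); Rs=Rc*R.from_rotvec(g[0]); ps=s["position"]+Rc.apply(g[1])
L=np.array([[-67.5,65,0],[-67.5,-65,0],[67.5,65,0],[67.5,-65,0],[37.5-79.6,0,18+60.5]])/1e3
P=Rs.apply(L)+ps; print("step frame mm",Z.inv().apply(P-C)*1e3)
I,Kt,Et=cam("top"); J,Ks,Es=cam("scene")
print((proj(P,Ks,Es)).round(1).tolist())
b=cv2.inRange(J.max(2),0,50); print(corners(roi(b,330,180,170,200)).round(1).tolist())
x0,y0=320,170
cv2.imwrite("pics/c8.png",cv2.convertScaleAbs(cv2.resize(J[y0:y0+225,x0:x0+200],(533,600),interpolation=cv2.INTER_CUBIC),alpha=1.5))
```

```text
[0.5454 0.1965 0.2257] [ 0.4616  0.05    2.1718 -0.9299  0.4911  2.9391] 0.049022163946395234 [-0.406   0.6971 -1.4613] [ 0.0547  0.548  -0.0053]
mm [-25.5  -7.1  16. ] rot [-0.008  0.025  0.004] world [0.538 0.205 0.197]
mm [-26.1  -7.   27.4] rot [-0.008  0.025  0.004] world [0.545 0.204 0.188]
step frame mm [[ 72.5754  58.9418  66.1367]
 [ 73.7295 -71.0524  65.7146]
 [ 36.2891  58.1974 196.1665]
 [ 37.4432 -71.7968 195.7444]
 [ -9.2827  -6.7981  69.2878]]
[[393.6, 346.3], [361.6, 297.9], [417.5, 309.6], [381.1, 259.1], [409.5, 304.5]]
[[444.6000061035156, 205.39999389648438], [428.79998779296875, 223.1999969482422], [414.8999938964844, 231.39999389648438], [411.29998779296875, 228.6999969482422], [416.79998779296875, 221.0], [411.29998779296875, 219.8000030517578], [396.8999938964844, 242.60000610351562], [402.0, 252.0], [693.2999877929688, -39.29999923706055], [693.2999877929688, -39.29999923706055], [443.1000061035156, 210.89999389648438], [390.6000061035156, 270.70001220703125], [385.5, 259.3999938964844], [381.5, 261.5], [363.1000061035156, 299.5], [395.3999938964844, 347.3999938964844], [421.3999938964844, 307.70001220703125], [405.0, 288.70001220703125], [417.5, 275.5], [421.29998779296875, 279.29998779296875], [410.6000061035156, 290.6000061035156], [415.3999938964844, 291.20001220703125], [425.29998779296875, 282.3999938964844], [435.3999938964844, 285.5], [459.0, 272.1000061035156], [459.0, 268.5], [456.8999938964844, 272.6000061035156], [451.79998779296875, 265.79998779296875], [433.0, 278.79998779296875], [431.0, 272.70001220703125], [477.6000061035156, 231.6999969482422], [459.29998779296875, 224.6999969482422]]
```

View pics/c8.png

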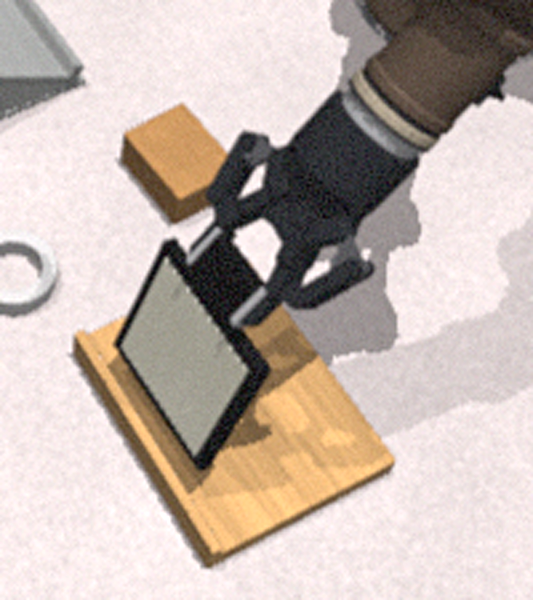

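The sign hangs cleanly above the step, face to the lip, but q6 is at its limit (2.94) and the wrist is near-singular. A grip tilted 42° can't get the last 30 mm down. I'll fit a simple arm model from the logged states, then find an intermediate stand on the step where I can regrip with the tool vertical.

```bash
cat > kin.py <<'E'
from sg import *
D=[([-1.3527,.309,1.6351,0,1.1997,-.0697],(.1772,-.5986,.2551)),([-1.1349,-.1694,2.359,.6513,.7518,.1546],(.3215,-.3006,.201)),([-.5687,.0829,1.9253,-.0372,1.2196,1.1764],(.4208,-.2294,.2504)),([-.414,.7515,1.2031,-.1434,1.7832,1.3284],(.5874,-.2552,.1963)),([-.4341,.603,1.342,-.155,1.7837,1.3086],(.5343,-.2484,.2446)),([.0171,-.0983,1.8626,-.0415,1.1341,1.7623],(.5321,.0416,.3733)),([.5023,-.1479,2.0532,-.6655,.7444,2.6244],(.5342,.2036,.3659)),([.4616,.05,2.1718,-.9299,.4911,2.9391],(.5454,.1965,.2257))]
Rz=lambda a:R.from_euler('z',a); Ry=lambda a:R.from_euler('y',a)
def fk(q,g):
    a1,d1,L2,a3,L3,d6,o6=g; A=Rz(q[0])*Ry(q[1]); p=Rz(q[0]).apply([a1,0,d1])+A.apply([0,0,L2]); B=A*Ry(q[2]); p=p+B.apply([a3,0,L3])
    W=B*Rz(q[3])*Ry(q[4]); return W*Rz(q[5]+o6),p+W.apply([0,0,d6])
r=least_squares(lambda g:np.concatenate([fk(q,g)[1]-p for q,p in D]),[0,.3,.4,0,.4,.25,0]); G=r.x
_t=robot.read_state(); G[6]=0; G[6]=(fk(_t["q"],G)[0].inv()*R.from_rotvec(_t["eef_rot"])).as_rotvec()[2]
lo=np.array([-3.06,-.79,.05,-1.19,.05,-2.94]);hi=np.array([3.06,1.96,2.63,4.34,2.64,2.94])
def ik(Rt,pt,seed):
    def f(q):
        Q,p=fk(q,G); return np.r_[(p-pt)*10,(Q.inv()*Rt).as_rotvec()]
    r=least_squares(f,np.clip(seed,lo+.02,hi-.02),bounds=(lo,hi)); return r.x,np.abs(r.fun).max()
def tool(Rs,ps):
    g=json.load(open("grip.json")); Rt=Rs*R.from_rotvec(g[0]).inv(); return Rt,ps-Rt.apply(g[1])
E
python3 - <<'E'
from kin import *
print(G,np.abs(r.fun).max()); q0=robot.read_state()["q"]
Q,p=fk(q0,G); print((Q.inv()*R.from_rotvec(robot.read_state()["eef_rot"])).as_rotvec())
import sg
for yaw in(0,10,20,28):
  for gx in(20,35):
    Rs,ps=final(gx,0,dy=-.0); c=C+Z.apply([(80-gx)/1e3-.03,0,.025])  # turn about foot-ish midpoint
    T=R.from_euler('z',np.radians(yaw)+0); Rs2=T*Rs; ps2=c+T.apply(ps-c)
    q,e=ik(*tool(Rs2,ps2),q0); print(yaw,gx,q,round(e,4),(Z.inv().apply(Rs2.apply(L:=np.array([[-67.5,65,0],[-67.5,-65,0],[-42,0,78.5]])/1e3)+ps2-C)*1e3).round(0).tolist())
# final vertical grasp: tool straight down at header
Rs,ps=final(0,0)
for fl in(0,1):
    Rt,pt=head((Rs,ps),a=-17,x=95); Rt=Rt*Rz(np.pi*fl)
    for sd in(q0,[.4,.2,1.9,0,1.0,-1]): print("vert",fl,ik(Rt,pt,sd))
E
```

```text
[0.0242 0.3044 0.4408 0.0289 0.5057 0.254  1.5708] 0.05042993033915455
[-0.  0.  0.]
0 20 [ 0.5352  0.1169  2.1595 -0.8764  0.4993  2.94  ] 0.0947 [[60.0, 65.0, 29.0], [60.0, -65.0, 29.0], [-23.0, 0.0, 30.0]]
0 35 [ 0.554   0.0925  2.1834 -0.8634  0.5091  2.94  ] 0.1025 [[45.0, 65.0, 29.0], [45.0, -65.0, 29.0], [-38.0, 0.0, 30.0]]
10 20 [ 0.4974  0.0854  2.2232 -1.0192  0.3554  2.94  ] 0.0351 [[48.0, 69.0, 29.0], [71.0, -59.0, 29.0], [-22.0, -9.0, 30.0]]
10 35 [ 0.5177  0.0601  2.2475 -1.0051  0.3679  2.94  ] 0.0416 [[33.0, 69.0, 29.0], [56.0, -59.0, 29.0], [-37.0, -9.0, 30.0]]
20 20 [ 0.4328  0.0625  2.2666 -1.0648  0.1936  2.8168] 0.0 [[36.0, 71.0, 29.0], [80.0, -51.0, 29.0], [-19.0, -18.0, 30.0]]
20 35 [ 0.455   0.0361  2.2946 -1.0941  0.207   2.8623] 0.0 [[21.0, 71.0, 29.0], [65.0, -51.0, 29.0], [-34.0, -18.0, 30.0]]
28 20 [ 0.3649  0.0536  2.2761 -0.3783  0.0844  1.9812] 0.0 [[26.0, 71.0, 29.0], [87.0, -43.0, 29.0], [-16.0, -25.0, 30.0]]
28 35 [ 0.3851  0.0258  2.3053 -0.5228  0.0895  2.1403] 0.0 [[11.0, 71.0, 29.0], [72.0, -43.0, 29.0], [-31.0, -25.0, 30.0]]
vert 0 (array([ 0.3517,  0.3253,  1.7739, -0.    ,  1.0424,  2.0983]), np.float64(1.4325989941758104e-10))
vert 0 (array([ 0.5318,  0.1717,  2.1375, -0.9997,  0.4915, -2.94  ]), np.float64(0.6679688032641068))
vert 1 (array([ 0.3517,  0.3253,  1.7739, -0.    ,  1.0424, -1.0433]), np.float64(6.706901674547525e-14))
vert 1 (array([ 0.3517,  0.3253,  1.7739,  0.    ,  1.0424, -1.0433]), np.float64(1.8611251903700352e-09))
```

Run:
```python
import kin
print((kin.r.fun.reshape(-1,3)*1e3).round(1))
from kin import *
m=[0,2,3,4,5]
def fit(idx): 
    r=least_squares(lambda g:np.concatenate([fk(D[i][0],g)[1]-D[i][1] for i in idx]),[0,.3,.4,0,.4,.25,0]); print(idx,r.x,(r.fun*1e3).round(1))
fit([0,2,3,4,5,6,7]); fit([0,2,3,4,5])
```

```text
[[-43.5  -4.8   3.9]
 [-50.4 -32.3   1. ]
 [-17.1 -39.1  -0. ]
 [-14.3 -35.4   6.2]
 [-10.8 -36.5   2.4]
 [  0.9 -42.   -2.2]
 [  7.3 -27.4  -8. ]
 [  4.  -30.5  -3.2]]
[0, 2, 3, 4, 5, 6, 7] [ 0.0621  0.2673  0.3832 -0.01    0.4631  0.2096  0.    ] [-44.6   0.1   8.1  -3.8 -45.8   3.  -13.2 -29.1  15.4  -4.2 -32.2   6.2
  -0.6 -40.4  -7.1  -5.3 -13.1 -18.3  -2.5 -14.9  -7.3]
[0, 2, 3, 4, 5] [-0.0061  0.3736  0.34    0.0964  0.571   0.14    0.    ] [-48.8  19.2   4.4 -13.6 -36.7  -6.5  -8.2 -20.7   8.    6.6 -25.6  -4.4
   4.  -37.7  -1.5]
```

```bash
python3 - <<'E'
s=open('kin.py').read()
s=s.replace("a1,d1,L2,a3,L3,d6,o6=g","a1,d1,L2,a3,L3,d6,o6,b1=g").replace("[a1,0,d1]","[a1,b1,d1]").replace(".4,.25,0]",".4,.25,0,.04]")
open('kin.py','w').write(s)
E
python3 - <<'E'
from kin import *
print(G,(r.fun*1e3).round(1)); q0=robot.read_state()["q"]
for yaw in(0,10,20,28):
  for gx in(20,35):
   for dy in(0,-.02):
    Rs,ps=final(gx,0,dy=dy*1e3); c=C+Z.apply([(80-gx)/1e3-.03,dy,.025]); T=Rz(np.radians(yaw)); Rs2=T*Rs; ps2=c+T.apply(ps-c)
    q,e=ik(*tool(Rs2,ps2),q0); print(yaw,gx,dy,q,round(e,4),(Z.inv().apply(Rs2.apply(np.array([[-67.5,65,0],[-67.5,-65,0],[-42,0,78.5]])/1e3)+ps2-C)*1e3).round(0).tolist())
Rs,ps=final(0,0)
Rt,pt=head((Rs,ps),a=-17,x=95); print(ik(Rt,pt,q0))
E
```

```text
[0.0008 0.314  0.4811 0.036  0.5257 0.2915 1.5708 0.0434] [-0.  -0.1  0.4 -0.2 -0.6  0.4 -1.3  0.7 -2.6  0.2 -0.1  0.4  0.4 -0.1
  0.4  0.1 -0.   0.3 -0.1  0.2  0.2  0.   0.2  0.4]
0 20 0 [ 0.4725  0.0985  2.1916 -0.9162  0.4537  2.94  ] 0.0788 [[60.0, 65.0, 29.0], [60.0, -65.0, 29.0], [-23.0, 0.0, 30.0]]
0 20 -0.02 [ 0.4374  0.0735  2.2239 -0.9396  0.4284  2.94  ] 0.07 [[60.0, 45.0, 29.0], [60.0, -85.0, 29.0], [-23.0, -20.0, 30.0]]
0 35 0 [ 0.4906  0.0763  2.2129 -0.9036  0.4636  2.94  ] 0.0855 [[45.0, 65.0, 29.0], [45.0, -65.0, 29.0], [-38.0, 0.0, 30.0]]
0 35 -0.02 [ 0.4555  0.0502  2.2458 -0.927   0.4387  2.94  ] 0.0762 [[45.0, 45.0, 29.0], [45.0, -85.0, 29.0], [-38.0, -20.0, 30.0]]
10 20 0 [ 0.421   0.0651  2.2594 -1.0714  0.2996  2.94  ] 0.0218 [[48.0, 69.0, 29.0], [71.0, -59.0, 29.0], [-22.0, -9.0, 30.0]]
10 20 -0.02 [ 0.3806  0.0409  2.2898 -1.0996  0.2712  2.94  ] 0.014 [[48.0, 49.0, 29.0], [71.0, -79.0, 29.0], [-22.0, -29.0, 30.0]]
10 35 0 [ 0.4406  0.0419  2.2812 -1.0575  0.3121  2.94  ] 0.0271 [[33.0, 69.0, 29.0], [56.0, -59.0, 29.0], [-37.0, -9.0, 30.0]]
10 35 -0.02 [ 0.4
[... 520 characters left out ...]
0.0107  2.3508 -0.8676  0.1102  2.5277] 0.0 [[21.0, 51.0, 29.0], [65.0, -71.0, 29.0], [-34.0, -38.0, 30.0]]
28 20 0 [0.2504 0.0283 2.3113 0.5834 0.0828 0.9373] 0.0 [[26.0, 71.0, 29.0], [87.0, -43.0, 29.0], [-16.0, -25.0, 30.0]]
28 20 -0.02 [0.1996 0.0079 2.3322 0.8435 0.1066 0.6405] 0.0 [[26.0, 51.0, 29.0], [87.0, -63.0, 29.0], [-16.0, -45.0, 30.0]]
28 35 0 [0.2679 0.002  2.3381 0.4619 0.076  1.0714] 0.0 [[11.0, 71.0, 29.0], [72.0, -43.0, 29.0], [-31.0, -25.0, 30.0]]
28 35 -0.02 [ 0.2156 -0.0198  2.3596  0.776   0.0984  0.7196] 0.0 [[11.0, 51.0, 29.0], [72.0, -63.0, 29.0], [-31.0, -45.0, 30.0]]
(array([ 0.2777,  0.3095,  1.7814, -0.    ,  1.0506,  2.0242]), np.float64(1.942890293094024e-15))
```

The model now fits to under 3 mm. A 20° turn of the sign puts an intermediate stand in reach. I'll work out the waypoints.

```bash
cat >> kin.py <<'E'
def inter(up,yaw=20,gx=28,dy=0):
    Rs,ps=final(gx,up,dy=dy); c=C+Z.apply([(80-gx)/1e3-.03,dy/1e3,.025]); T=Rz(np.radians(yaw)); return T*Rs,c+T.apply(ps-c)
E
python3 - <<'E'
from kin import *
q=robot.read_state()["q"]
for up in(60,40,20,10,3,0):
    q,e=ik(*tool(*inter(up)),q); print(up,q,round(e,4)); to(*inter(up))
Rs,ps=inter(0); print((Z.inv().apply(Rs.apply(np.array([[-67.5,65,0],[-67.5,-65,0],[-42,0,78.5]])/1e3)+ps-C)*1e3).round(0).tolist())
E
```

```text
60 [ 0.3442 -0.0966  2.2742 -0.4416  0.2609  2.1214] 0.0
mm [ -6.6   2.9 -30. ] rot [ 0.219  0.019 -0.258] world [0.522 0.199 0.247]
40 [ 0.3442 -0.0589  2.2897 -0.5459  0.214   2.2287] 0.0
mm [-19.7   3.1 -14.9] rot [ 0.219  0.019 -0.258] world [0.522 0.199 0.227]
20 [ 0.3442 -0.0182  2.3031 -0.7096  0.1701  2.3953] 0.0
mm [-32.8   3.2   0.3] rot [ 0.219  0.019 -0.258] world [0.522 0.199 0.207]
10 [ 0.3442  0.0032  2.309  -0.8272  0.1504  2.5145] 0.0
mm [-39.4   3.2   7.8] rot [ 0.219  0.019 -0.258] world [0.522 0.199 0.197]
3 [ 0.3442  0.0186  2.3129 -0.9292  0.1381  2.6176] 0.0
mm [-43.9   3.3  13.1] rot [ 0.219  0.019 -0.258] world [0.522 0.199 0.19 ]
0 [ 0.3442  0.0253  2.3144 -0.9786  0.1333  2.6674] 0.0
mm [-45.9   3.3  15.4] rot [ 0.219  0.019 -0.258] world [0.522 0.199 0.187]
[[28.0, 71.0, 29.0], [72.0, -51.0, 29.0], [-27.0, -18.0, 30.0]]
```

Request:
send_rows(deltas=[[[-0.2,-1,0,-10,0.04,0,-0.05],[-0.2,-3,1,-20,0.1,0.01,-0.11],[-0.2,-5,2,-30,0.16,0.015,-0.18],[-0.2,-7,3,-30,0.219,0.019,-0.258],[-0.2,-7,3,-30,0.219,0.019,-0.258],[-0.2,-7,3,-30,0.219,0.019,-0.258],[-0.2,-7,3,-30,0.219,0.019,-0.258],[-0.2,-7,3,-30,0.219,0.019,-0.258]]])

```text
time: 13.6
position: [0.5211, 0.1995, 0.247]
eef_rot: [-2.863, -0.258, -1.101]
contact_force: [-0.7, -0.5, -2.2]
finger_gap: 0.0491
```

Run:
```python
from kin import *
s=robot.read_state(); print(s["q"],s["contact_force"],s["moment"],s["finger_gap"])
for up in (30,15,3,0): to(*inter(up))
```

```text
[ 0.3462 -0.0977  2.2746 -0.4456  0.2623  2.1266] [-0.6595 -0.516  -2.2061] [-0.1526  0.5515 -0.0112] 0.049123867048122195
mm [-19.6   0.6  22.6] rot [ 0. -0.  0.] world [0.522 0.199 0.217]
mm [-29.7   0.6  33.8] rot [ 0. -0.  0.] world [0.522 0.199 0.202]
mm [-37.7   0.5  42.7] rot [ 0. -0.  0.] world [0.522 0.199 0.19 ]
mm [-39.7   0.5  44.9] rot [ 0. -0.  0.] world [0.522 0.199 0.187]
```

Wrist freed up, as the model predicts. Lowering slowly.

Request:
send_rows(deltas=[[[-0.2,-7,0,8,0,0,0],[-0.2,-14,0,16,0,0,0],[-0.2,-20,0,23,0,0,0],[-0.2,-25,0,28,0,0,0],[-0.2,-30,0,34,0,0,0],[-0.2,-34,0,38,0,0,0],[-0.2,-36,0,41,0,0,0],[-0.2,-36,0,41,0,0,0]]])

```text
time: 14.27
position: [0.521, 0.2, 0.1903]
eef_rot: [-2.865, -0.262, -1.097]
contact_force: [-0.5, -0.6, -1.9]
finger_gap: 0.0491
```

Run:
```python
from kin import *
s=robot.read_state(); print(s["q"],s["contact_force"],s["moment"],s["finger_gap"])
for up in (0,-3): to(*inter(up))
```

```text
[ 0.3465  0.0169  2.3113 -0.8964  0.1424  2.5843] [-0.4808 -0.553  -1.8544] [-0.1245  0.5748  0.0201] 0.04909457584004068
mm [-1.7  1.   2.8] rot [-0.001  0.003  0.002] world [0.522 0.199 0.187]
mm [-3.7  1.   5.1] rot [-0.001  0.003  0.002] world [0.522 0.199 0.184]
```

Request:
send_rows(deltas=[[[-0.2,-1,0,1,0,0,0],[-0.2,-2,0,2,0,0,0],[-0.2,-2.5,0,3,0,0,0],[-0.2,-2.5,0,3,0,0,0],[-0.2,-2.5,0,3,0,0,0]]])

```text
time: 14.68
position: [0.5215, 0.1996, 0.1875]
eef_rot: [-2.863, -0.26, -1.099]
contact_force: [0.2, 0.6, -2.1]
finger_gap: 0.0494
```

Run:
```python
from kin import *
s=robot.read_state(); print(s["q"],s["position"],s["contact_force"],s["moment"],s["finger_gap"])
```

```text
[ 0.3453  0.0237  2.3133 -0.9542  0.1355  2.6425] [0.5215 0.1996 0.1875] [ 0.2281  0.563  -2.1132] [-0.0945  0.5761 -0.0135] 0.04938587586912401
```

Request:
send_rows(deltas=[[[-0.2,-0.7,0,0.8,0,0,0],[-0.2,-1.3,0,1.5,0,0,0],[-0.2,-2,0,2.3,0,0,0],[-0.2,-2,0,2.3,0,0,0]]])

```text
time: 15.02
position: [0.5229, 0.2001, 0.1859]
eef_rot: [-2.861, -0.261, -1.103]
contact_force: [2.2, 0.5, 2.2]
finger_gap: 0.0495
```

Request:
send_rows(deltas=[[[-0.2,-0.7,0,0.8,0,0,0],[-0.2,-1.3,0,1.5,0,0,0],[-0.2,-1.3,0,1.5,0,0,0]]])

```text
time: 15.27
position: [0.5241, 0.2004, 0.1853]
eef_rot: [-2.859, -0.261, -1.106]
contact_force: [3.0, -0.5, 5.9]
finger_gap: 0.0491
```

Run:
```python
from kin import *
s=robot.read_state(); print(s["q"],s["contact_force"],s["moment"],s["finger_gap"])
J,Ks,Es=cam("scene"); x0,y0=330,200
cv2.imwrite("pics/c9.png",cv2.convertScaleAbs(cv2.resize(J[y0:y0+190,x0:x0+160],(505,600),interpolation=cv2.INTER_CUBIC),alpha=1.5))
```

```text
[ 0.3448  0.0339  2.3118 -1.0444  0.1271  2.732 ] [ 3.0442 -0.4655  5.8638] [-0.281  -0.8009 -0.1578] 0.049104720316823676
```

View pics/c9.png

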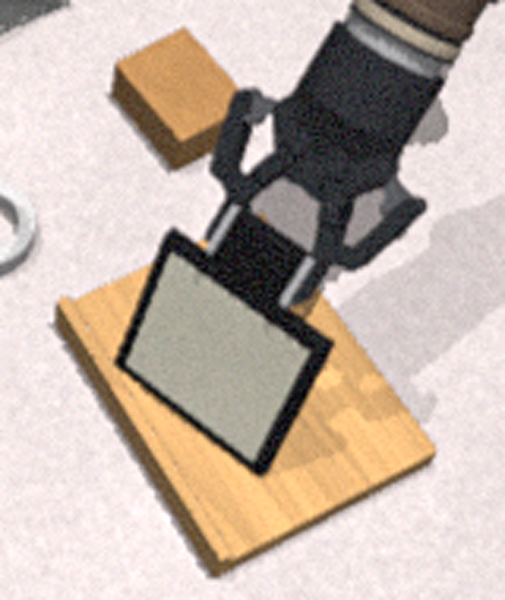

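Sign touches the step (force went from -2 to +6 N), standing turned 20° clear of the lip. Releasing and backing out.

Request:
send_rows(deltas=[[[0.3,0,0,0,0,0,0],[0.6,0,0,0,0,0,0],[0.8,0,0,0,0,0,0],[0.8,0,0,0,0,0,0],[0.8,0,0,-15,0,0,0],[0.8,0,0,-40,0,0,0],[0.8,0,0,-75,0,0,0],[0.8,0,0,-110,0,0,0]]])

```text
time: 15.98
position: [0.4471, 0.1861, 0.2624]
eef_rot: [-2.866, -0.261, -1.09]
contact_force: [0.8, -1.1, 0.5]
finger_gap: 0.0768
```

Run:
```python
from kin import *
s=robot.read_state(); print(s["position"],s["q"],s["contact_force"],s["finger_gap"])
I,Kt,Et=cam("top"); J,Ks,Es=cam("scene"); x0,y0=330,200
a=cv2.convertScaleAbs(cv2.resize(J[y0:y0+190,x0:x0+125],(395,600),interpolation=cv2.INTER_CUBIC),alpha=1.5)
b=cv2.convertScaleAbs(cv2.resize(I[220:400,110:230],(400,600),interpolation=cv2.INTER_CUBIC),alpha=1.5); cv2.imwrite("pics/c10.png",np.hstack([a,b]))
```

```text
[0.4471 0.1861 0.2624] [ 0.3866 -0.3052  2.3955 -0.3955  0.3606  2.0973] [ 0.7759 -1.102   0.5053] 0.07684158480160798
```

View pics/c10.png

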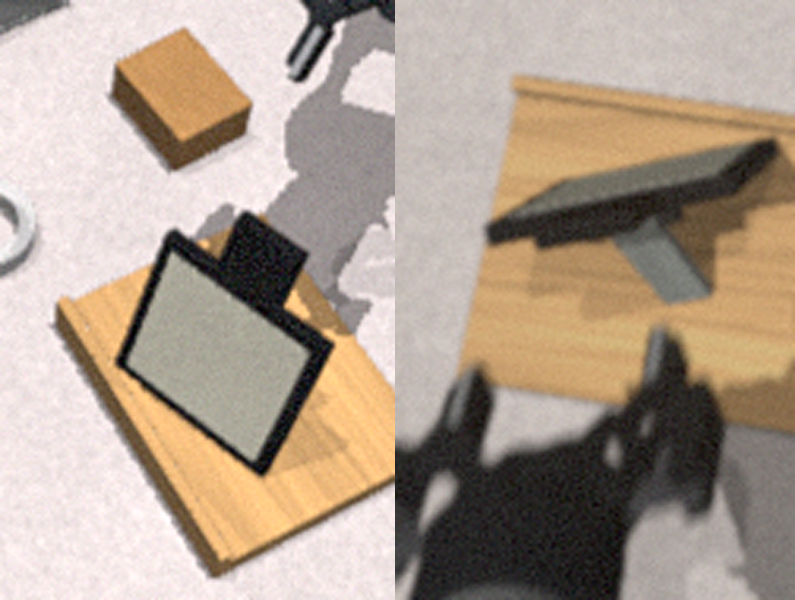

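Both views show the sign standing freely on its opened kickstand, face to the lip, turned 20° (scene face corners ~(367,315), (413,350), (385,274), (435,309)). My 12 pictures are used, so from here I measure numerically.

```bash
cat > face.py <<'E'
from kin import *
def face(seed,v0,lean=17,freelean=False):
    "x,y,yaw of standing sign from the light panel's four corners in the scene view"
    J,Ks,Es=cam("scene"); m=(J.max(2)>70).astype(np.uint8); n,l=cv2.connectedComponents(m,connectivity=4)
    k=(l==l[int(seed[1]),int(seed[0])]).astype(np.uint8); k=cv2.morphologyEx(k,cv2.MORPH_CLOSE,np.ones((3,3),np.uint8)); print("panel px",k.sum())
    T=corners(k,4); print(T.round(1).tolist())
    if len(T)!=4: return
    def pose(v):
        le=np.radians(lean)+(v[5] if freelean else 0); Rs=Rz(v[2])*R.from_euler('y',-(np.pi/2+le)); return Rs,np.array([v[0],v[1],.025+12e-3*np.sin(le)])+Rs.apply([.0675,0,0])
    def P(v):
        Rs,p=pose(v); a=.0675-v[3]; b=.065-v[4]; return Rs.apply([[a,-b,0],[a,b,0],[-a,b,0],[-a,-b,0]])+p
    Q=proj(P(v0),Ks,Es); i=[int(np.argmin(np.linalg.norm(T-q,axis=1))) for q in Q]; U=T[i]
    r=least_squares(lambda v:(proj(P(v),Ks,Es)-U).ravel(),v0); v=r.x
    print("corner mid",v[:2],"yaw deg",np.degrees(v[2]),"margins mm",v[3:5]*1e3,"dlean",np.degrees(v[5]),"res",r.fun.round(1))
    Rs,p=pose(v); print("corners/origin in step mm",(Z.inv().apply(np.vstack([Rs.apply(np.array([[-67.5,65,0],[-67.5,-65,0],[0,0,0]])/1e3)+p])-C)*1e3).round(1).tolist())
    return Rs,p
E
python3 - <<'E'
from face import *
Rs,ps=inter(0); c=Rs.apply([-.0675,0,0])+ps; print("expected",c)
v0=[c[0],c[1],YAW+np.radians(20),.008,.008,0]
for fl in(False,True): S=face((398,316),v0,freelean=fl)
Rt,pt=head(S,a=-17,x=95); print(ik(Rt,pt,robot.read_state()["q"]))
E
```

```text
expected [0.5762 0.2083 0.0285]
panel px 2010
[[383.8999938964844, 279.70001220703125], [370.1000061035156, 315.0], [409.79998779296875, 345.6000061035156], [427.29998779296875, 311.20001220703125]]
corner mid [0.5803 0.2118] yaw deg 10.545906438342918 margins mm [10.0309 10.4355] dlean 0.0 res [ 0.2  0.2  0.1 -0.1 -0.  -0.  -0.2 -0.1]
corners/origin in step mm [[30.8, 75.2, 28.5], [76.5, -46.4, 28.5], [35.2, 7.4, 93.1]]
panel px 2014
[[383.8999938964844, 279.79998779296875], [370.0, 315.0], [409.79998779296875, 345.6000061035156], [427.3999938964844, 311.1000061035156]]
corner mid [0.5796 0.2117] yaw deg 10.53169778050094 margins mm [ 9.3594 10.4594] dlean -0.6832485221429351 res [ 0. -0. -0.  0.  0. -0. -0.  0.]
corners/origin in step mm [[30.1, 75.0, 28.4], [75.8, -46.7, 28.4], [35.2, 7.5, 93.2]]
(array([0.2878, 0.2775, 1.8225, 0.0014, 1.0534, 1.6741]), np.float64(1.5081339755046268e-11))
```

The panel-corner fit is clean (lean ~16.5-17°, residual 0.2 px, as placed). Next is the vertical regrip from above.

```bash
cat >> face.py <<'E'
def standing(x,y,yaw_deg,lean=17):
    le=np.radians(lean); Rs=Rz(np.radians(yaw_deg))*R.from_euler('y',-(np.pi/2+le)); return Rs,np.array([x,y,.025+12e-3*np.sin(le)])+Rs.apply([.0675,0,0])
S1=standing(.5785,.2102,10.3)
E
python3 - <<'E'
from face import *
Rt,pt=head(S1,a=-17,x=95,back=90)
delta(Rt,np.array([.46,.19,.33])); delta(Rt,pt); print(ik(Rt,pt,robot.read_state()["q"])[0])
E
```

```text
mm [ 51.9  -1.4 -40.2] rot [-0.    -0.736  0.002] world [0.46 0.19 0.33]
mm [66.7 -0.  43.2] rot [-0.    -0.736  0.002] world [0.526 0.201 0.278]
[0.2872 0.1693 1.7607 0.     1.2116 1.6782]
```

Request:
send_rows(deltas=[[[0.9,30,-1,-25,0,-0.1,0],[0.9,52,-1,-40,0,-0.22,0],[0.9,52,-1,-40,0,-0.34,0],[0.9,52,-1,-40,0,-0.46,0],[0.9,52,-1,-40,0,-0.58,0],[0.9,52,-1,-40,0,-0.7,0],[0.9,52,-1,-40,0,-0.736,0],[0.9,52,-1,-40,0,-0.736,0]]])

```text
time: 16.85
position: [0.4626, 0.1892, 0.325]
eef_rot: [3.125, 0.281, -0.016]
contact_force: [0.3, 0.2, -0.2]
finger_gap: 0.0814
```

Run:
```python
from face import *
print(robot.read_state()["q"])
for b in(90,40,1): delta(*head(S1,a=-17,x=95,back=b))
```

```text
[ 0.3021  0.0095  1.8379 -0.0017  1.3047  1.6941]
mm [65.  -0.1 46.2] rot [ 0.003  0.01  -0.001] world [0.526 0.201 0.278]
mm [65.5 -0.2 96.2] rot [ 0.003  0.01  -0.001] world [0.526 0.201 0.228]
mm [ 65.9  -0.3 135.2] rot [ 0.003  0.01  -0.001] world [0.526 0.201 0.189]
```

Request:
send_rows(deltas=[[[0.95,33,0,15,0.003,0.01,0],[0.95,65,0,30,0.003,0.01,0],[0.95,65,0,46,0.003,0.01,0],[0.95,66,0,75,0.003,0.01,0],[0.95,66,0,105,0.003,0.01,0],[0.95,66,0,125,0.003,0.01,0],[0.95,66,0,134,0.003,0.01,0],[0.95,66,0,134,0.003,0.01,0]]])

```text
time: 17.52
position: [0.522, 0.2002, 0.1896]
eef_rot: [-3.129, -0.284, 0.003]
contact_force: [-0.4, -0.5, -0.2]
finger_gap: 0.0833
```

Run:
```python
from face import *
s=robot.read_state(); print(s["position"],s["contact_force"],s["finger_gap"]); delta(*head(S1,a=-17,x=95,back=1))
```

```text
[0.522  0.2002 0.1896] [-0.3564 -0.4935 -0.193 ] 0.08325768012007806
mm [4.1 0.2 0.5] rot [-0.     0.002  0.001] world [0.526 0.201 0.189]
```

Request:
send_rows(deltas=[[[0.95,4,0,0,0,0,0],[0.4,4,0,0,0,0,0],[-0.2,4,0,0,0,0,0],[-0.2,4,0,0,0,0,0],[-0.2,4,0,0,0,0,0],[-0.2,4,0,0,0,0,0],[-0.2,4,0,0,0,0,0],[-0.2,4,0,0,0,0,0]]])

```text
time: 18.18
position: [0.5303, 0.2023, 0.1964]
eef_rot: [-3.126, -0.284, -0.016]
contact_force: [-0.4, -0.7, 6.9]
finger_gap: 0.0488
```

Run:
```python
from face import *
s=robot.read_state(); print(s["position"],s["contact_force"],s["moment"],s["finger_gap"])
c=S1[0].apply([-.0675,0,0])+S1[1]
S=face((398,316),[c[0],c[1],np.radians(10.3),.01,.0104,0],freelean=True)
```

```text
[0.5303 0.2023 0.1964] [-0.3942 -0.6727  6.907 ] [-0.1082  0.0856  0.0033] 0.0487534678831341
panel px 1989
[[384.0, 279.79998779296875], [370.20001220703125, 315.0], [409.8999938964844, 345.79998779296875], [426.79998779296875, 311.3999938964844]]
corner mid [0.5783 0.2115] yaw deg 10.010945577421104 margins mm [ 8.0142 10.6795] dlean -2.261663542437679 res [-0.1  0.   0.1  0.  -0.1 -0.   0.1 -0. ]
corners/origin in step mm [[29.3, 74.8, 28.1], [74.0, -47.3, 28.1], [35.5, 7.8, 93.3]]
```

Gripped; the fit still shows the sign standing. Lift, turn to the step's yaw, and come down short of the lip.

Run:
```python
from face import *
s=robot.read_state(); Rc=R.from_rotvec(s["eef_rot"]); S=standing(.5785,.2105,10.2)
json.dump([(Rc.inv()*S[0]).as_rotvec().tolist(),Rc.inv().apply(S[1]-s["position"]).tolist()],open("grip.json","w"))
q=s["q"]
for a in((35,40),(14,30),(14,8),(14,0)): to(*final(*a)); q,e=ik(*tool(*final(*a)),q); print(q,e)
```

```text
mm [ -7.4  -7.5 -40.1] rot [-0.004  0.001  0.354] world [0.521 0.208 0.236]
[ 0.3039  0.2012  1.8117 -0.0031  1.1187  2.0487] 4.1664572182978355e-13
mm [ 12.1  -0.1 -29.9] rot [-0.004  0.001  0.354] world [0.542 0.204 0.226]
[ 0.2871  0.2458  1.7785 -0.0029  1.1073  2.0318] 1.3877787807814457e-15
mm [11.9 -0.1 -7.9] rot [-0.004  0.001  0.354] world [0.542 0.204 0.204]
[ 0.2871  0.2705  1.7959 -0.003   1.0652  2.0319] 1.1102230246251565e-15
mm [11.8 -0.   0.1] rot [-0.004  0.001  0.354] world [0.542 0.204 0.196]
[ 0.2871  0.2799  1.8018 -0.003   1.0499  2.032 ] 1.7237845130252043e-12
```

Request:
send_rows(deltas=[[[-0.2,0,0,-15,0,0,0],[-0.2,-3,-3,-35,0,0,0.05],[-0.2,-7,-7,-40,0,0,0.15],[-0.2,-7,-7,-40,0,0,0.26],[-0.2,-7,-7,-40,-0.004,0,0.354],[-0.2,-7,-7,-40,-0.004,0,0.354],[-0.2,-7,-7,-40,-0.004,0,0.354],[-0.2,-7,-7,-40,-0.004,0,0.354]]])

```text
time: 18.9
position: [0.5202, 0.2073, 0.2337]
eef_rot: [3.129, -0.268, 0.008]
contact_force: [0.5, -0.8, -1.8]
finger_gap: 0.0489
```

Run:
```python
from face import *
s=robot.read_state(); print(s["position"],s["contact_force"],s["moment"],s["finger_gap"])
for a in((14,30),(14,8),(14,2)): to(*final(*a))
```

```text
[0.5202 0.2073 0.2337] [ 0.4501 -0.8075 -1.7653] [-0.0063 -0.0075 -0.0265] 0.048931513085597
mm [21.9 -0.9  7.4] rot [0.003 0.005 0.002] world [0.542 0.204 0.226]
mm [21.8 -0.9 29.4] rot [0.003 0.005 0.002] world [0.542 0.204 0.204]
mm [21.7 -0.9 35.4] rot [0.003 0.005 0.002] world [0.542 0.204 0.198]
```

Request:
send_rows(deltas=[[[-0.2,11,0,4,0,0,0],[-0.2,22,0,8,0.003,0.005,0.002],[-0.2,22,-1,18,0.003,0.005,0.002],[-0.2,22,-1,28,0.003,0.005,0.002],[-0.2,22,-1,32,0.003,0.005,0.002],[-0.2,22,-1,32,0.003,0.005,0.002],[-0.2,22,-1,32,0.003,0.005,0.002],[-0.2,22,-1,32,0.003,0.005,0.002]]])

```text
time: 19.57
position: [0.5426, 0.2047, 0.2024]
eef_rot: [-3.127, 0.274, -0.018]
contact_force: [-0.1, 0.5, -1.4]
finger_gap: 0.0491
```

Run:
```python
from face import *
s=robot.read_state(); print(s["position"],s["contact_force"],s["moment"],s["finger_gap"])
for a in((14,0),): to(*final(*a))
_,Ks,Es=cam("scene"); Rs,ps=final(14,5); c=Rs.apply([-.0675,0,0])+ps; f=proj(ps,Ks,Es)[0]; print(f)
face(f,[c[0],c[1],YAW,.01,.0104,0])
# step lip line in the same view: predicted lip-outer top ends vs mask
print(proj(C+Z.apply([[.09,.11,.037],[.09,-.11,.037],[-.09,.11,.025],[-.09,-.11,.025]]),Ks,Es).round(1).tolist())
```

```text
[0.5426 0.2047 0.2024] [-0.1008  0.457  -1.4343] [ 0.0097  0.058  -0.0077] 0.049127719566971095
mm [-0.7  0.4  6. ] rot [-0.001 -0.001 -0.002] world [0.542 0.204 0.196]
[390.9814 311.4413]
panel px 1700
[[385.70001220703125, 276.20001220703125], [368.20001220703125, 307.70001220703125], [394.5, 347.5], [415.0, 317.79998779296875]]
corner mid [0.5906 0.1946] yaw deg -9.57569336321252 margins mm [10.5704 10.7141] dlean 0.0 res [ 0.   0.1  0.  -0.1  0.   0.1 -0.  -0.1]
corners/origin in step mm [[66.2, 64.2, 28.5], [67.4, -65.8, 28.5], [47.1, -1.0, 93.1]]
[[398.1, 376.2], [346.1, 293.5], [467.4, 341.2], [411.5, 265.5]]
```

Request:
send_rows(deltas=[[[-0.2,0,0,2,0,0,0],[-0.2,0,0,4,0,0,0],[-0.2,0,0,5,0,0,0],[-0.2,0,0,5,0,0,0],[-0.2,0,0,5,0,0,0]]])

```text
time: 20.08
position: [0.5426, 0.2046, 0.1973]
eef_rot: [-3.128, 0.274, -0.017]
contact_force: [0.0, 0.5, -1.0]
finger_gap: 0.0491
```

Request:
send_rows(deltas=[[[-0.2,0,0,1,0,0,0],[-0.2,0,0,1,0,0,0],[-0.2,0,0,1,0,0,0]]])

```text
time: 20.33
position: [0.5429, 0.2047, 0.1965]
eef_rot: [-3.127, 0.274, -0.018]
contact_force: [-0.1, 0.5, -1.4]
finger_gap: 0.0492
```

```bash
cat > st2.py <<'E'
from sg import *
F=[];s=robot.read_state(); print(s["time"],s["position"],s["contact_force"],s["moment"],s["finger_gap"]); to(*final(0,0))
E
python3 st2.py
```

```text
20.3333 [0.5429 0.2047 0.1965] [-0.1309  0.4537 -1.4448] [ 0.0124  0.0399 -0.0602] 0.049160955467797765
mm [13.1  0.4  0.3] rot [-0.001 -0.001 -0.002] world [0.556 0.202 0.196]
```

Just above the surface. Advancing to the lip in small steps, watching for force.

Request:
send_rows(deltas=[[[-0.2,2,0,0,0,0,0],[-0.2,4,0,0,0,0,0],[-0.2,6,0,0,0,0,0],[-0.2,8,0,0,0,0,0],[-0.2,8,0,0,0,0,0],[-0.2,8,0,0,0,0,0]]])

```text
time: 20.83
position: [0.5511, 0.2031, 0.1965]
eef_rot: [-3.127, 0.274, -0.019]
contact_force: [-0.4, 0.1, -1.8]
finger_gap: 0.0489
```

Request:
send_rows(deltas=[[[-0.2,1,0,0,0,0,0],[-0.2,2,0,0,0,0,0],[-0.2,3,0,0,0,0,0],[-0.2,3,0,0,0,0,0]]])

```text
time: 21.17
position: [0.5534, 0.2028, 0.1966]
eef_rot: [-3.127, 0.274, -0.017]
contact_force: [-1.5, -0.1, 2.3]
finger_gap: 0.0487
```

```bash
python3 st2.py
```

```text
21.1667 [0.5534 0.2028 0.1966] [-1.5139 -0.123   2.3378] [ 0.0141  0.3913 -0.0149] 0.04865334654692982
mm [2.4 0.3 0.3] rot [-0.001 -0.    -0.002] world [0.556 0.202 0.196]
```

Request:
send_rows(deltas=[[[-0.2,1,0,0,0,0,0],[-0.2,2,0,0,0,0,0],[-0.2,2,0,0,0,0,0],[-0.2,2,0,0,0,0,0]]])

```text
time: 21.5
position: [0.5549, 0.2026, 0.1969]
eef_rot: [-3.127, 0.275, -0.015]
contact_force: [-4.5, 1.0, 5.9]
finger_gap: 0.0492
```

```bash
python3 st2.py
cat > chk.py <<'E'
from face import *
_,Ks,Es=cam("scene"); Rs,ps=final(1,0); c=Rs.apply([-.0675,0,0])+ps
for fl in(0,1): face(proj(ps,Ks,Es)[0],[c[0],c[1],YAW,.0102,.0104,0],freelean=fl)
E
python3 chk.py
```

```text
21.5 [0.5549 0.2026 0.1969] [-4.4955  1.0208  5.9217] [ 0.1294  1.2342 -0.0368] 0.04921934951849588
mm [0.9 0.4 0.5] rot [-0.001  0.001 -0.003] world [0.556 0.202 0.196]
panel px 252498
[[0.0, 0.0], [-0.0, 122.19999694824219], [75.80000305175781, 90.69999694824219], [82.5999984741211, 105.30000305175781], [0.0, 140.89999389648438], [-0.0, 479.0], [639.0, 479.0], [639.0, 405.5], [611.4000244140625, 380.6000061035156], [639.0, 353.0], [639.0, 146.8000030517578], [605.0, 125.4000015258789], [592.9000244140625, 133.39999389648438], [540.7999877929688, 108.0999984741211], [522.0999755859375, 152.10000610351562], [532.5999755859375, 183.5], [503.20001220703125, 194.8000030517578], [479.0, 191.1999969482422], [467.1000061035156, 213.6999969482422], [449.8999938964844, 226.39999389648438], [444.20001220703125, 223.8000030517578], [424.0, 285.20001220703125], [435.29998779296875, 294.5], [408.6000061035156, 305.29998779296875], [418.3999938964844, 321.70001220703125], [393.29998779296875, 359.0], [389.3999938964844, 351.8999938964844], [409.6000061035156, 321.6000061035156], [380.600006103515
[... 4049 characters left out ...]
, 10.699999809265137], [93.5999984741211, 112.9000015258789], [80.0, 83.0], [92.9000015258789, 94.9000015258789], [314.0, 0.0], [298.79998779296875, 0.0], [284.29998779296875, 7.400000095367432], [254.3000030517578, 20.600000381469727], [247.0, 14.699999809265137], [248.3000030517578, 23.200000762939453], [208.89999389648438, 39.599998474121094], [200.5, 32.70000076293945], [201.1999969482422, 42.400001525878906], [158.1999969482422, 60.20000076293945], [148.1999969482422, 49.0], [151.60000610351562, 63.29999923706055], [105.5999984741211, 82.9000015258789], [77.30000305175781, 48.900001525878906], [70.69999694824219, 35.20000076293945], [60.0, 38.599998474121094], [42.400001525878906, 0.0]]
```

The lip now hides the lower frame from this camera, so I need a colour-limited mask. Checking yaw before release.

```bash
sed -i 's/m=(J.max(2)>70).astype(np.uint8);/hs=cv2.cvtColor(cv2.GaussianBlur(J,(3,3),0),cv2.COLOR_BGR2HSV); m=((J.max(2)>70)\&(hs[...,1]<75)).astype(np.uint8);/; s/print(T.round(1).tolist())/print(len(T), T.round(1)[:8].tolist())/' face.py; python3 chk.py
```

```text
panel px 1640
4 [[380.6000061035156, 279.5], [364.1000061035156, 310.3999938964844], [390.0, 351.0], [409.3999938964844, 321.8999938964844]]
corner mid [0.6039 0.1941] yaw deg -10.007412971576915 margins mm [11.6962 10.5432] dlean 0.0 res [ 0.2  0.3  0.3  0.  -0.2 -0.1 -0.4 -0.2]
corners/origin in step mm [[79.9, 66.1, 28.5], [80.1, -63.9, 28.5], [60.2, 1.1, 93.1]]
panel px 1643
4 [[380.6000061035156, 279.8999938964844], [364.0, 310.6000061035156], [389.8999938964844, 351.1000061035156], [409.6000061035156, 321.70001220703125]]
corner mid [0.6031 0.1945] yaw deg -9.917956148242741 margins mm [10.6767 10.7909] dlean -0.910195908419642 res [ 0.  -0.  -0.   0.   0.  -0.1 -0.   0. ]
corners/origin in step mm [[78.9, 66.4, 28.3], [79.3, -63.6, 28.3], [60.4, 1.3, 93.2]]
```

Corners measure 79-80 mm with matching yaw. Releasing and retreating straight up.

Request:
send_rows(deltas=[[[0.1,0,0,0,0,0,0],[0.3,0,0,0,0,0,0],[0.7,0,0,0,0,0,0],[0.7,0,0,0,0,0,0],[0.7,0,0,0,0,0,0]]])

```text
time: 22.22
position: [0.5562, 0.2022, 0.1965]
eef_rot: [-3.127, 0.274, -0.02]
contact_force: [-0.3, 0.7, 0.1]
finger_gap: 0.0723
```

```bash
python3 st2.py; python3 chk.py
```

```text
22.2167 [0.5562 0.2022 0.1965] [-0.2992  0.6528  0.0768] [ 0.0206 -0.0163  0.0366] 0.07225016045524604
mm [-0.5  0.2  0.1] rot [-0.001 -0.003 -0.002] world [0.556 0.202 0.196]
panel px 1667
4 [[381.3999938964844, 279.70001220703125], [364.20001220703125, 310.20001220703125], [390.20001220703125, 351.20001220703125], [410.1000061035156, 321.3999938964844]]
corner mid [0.6031 0.1945] yaw deg -10.046515911971323 margins mm [11.0917 10.6883] dlean 0.0 res [ 0.  -0.1  0.2  0.2 -0.1 -0.3 -0.1  0.1]
corners/origin in step mm [[79.0, 66.4, 28.5], [79.1, -63.6, 28.5], [59.3, 1.4, 93.1]]
panel px 1668
4 [[381.5, 279.3999938964844], [364.20001220703125, 310.29998779296875], [390.0, 351.0], [410.0, 321.8999938964844]]
corner mid [0.6028 0.1944] yaw deg -10.51842033395354 margins mm [10.7998 10.5063] dlean -0.2652710352135558 res [-0.1  0.1  0.  -0.1 -0.1  0.1  0.1 -0.1]
corners/origin in step mm [[79.3, 66.2, 28.5], [78.3, -63.8, 28.5], [59.4, 1.4, 93.1]]
```

Request:
send_rows(deltas=[[[0.7,0,0,-10,0,0,0],[0.7,0,0,-30,0,0,0],[0.7,0,0,-60,0,0,0],[0.7,0,0,-95,0,0,0],[0.7,-10,0,-130,0,0,0],[0.7,-10,0,-130,0,0,0],[0.7,-10,0,-130,0,0,0],[0.7,-10,0,-130,0,0,0]]])

```text
time: 23.03
position: [0.5441, 0.2039, 0.3269]
eef_rot: [-3.127, 0.274, -0.019]
contact_force: [0.2, 0.2, -0.5]
finger_gap: 0.0725
```

```bash
python3 chk.py
python3 - <<'E'
from face import *
# kickstand foot & bystanders: compare with the first pictures
I,Kt,Et=cam("top"); J,Ks,Es=cam("scene"); I0=cv2.imread("pics/top0.png"); J0=cv2.imread("pics/scene0.png")
for n,A,B,(x,y,w,h) in(("cup",I,I0,(265,140,60,65)),("carton",I,I0,(268,335,62,52)),("tape",J,J0,(303,255,44,36))):
    a=A[y:y+h,x:x+w].astype(np.float32).mean(2); b=B[y:y+h,x:x+w].astype(np.float32).mean(2); print(n,"shift px",cv2.phaseCorrelate(b,a))
s=robot.read_state(); print(s["position"],s["contact_force"],s["time"])
E
```

```text
panel px 1676
4 [[381.5, 279.29998779296875], [364.29998779296875, 310.29998779296875], [390.1000061035156, 351.1000061035156], [410.29998779296875, 321.70001220703125]]
corner mid [0.6029 0.1944] yaw deg -10.320789645932162 margins mm [10.9069 10.3976] dlean 0.0 res [ 0.1  0.1  0.1 -0.  -0.  -0.  -0.1 -0.1]
corners/origin in step mm [[79.2, 66.3, 28.5], [78.6, -63.7, 28.5], [59.2, 1.4, 93.1]]
panel px 1677
4 [[381.3999938964844, 279.6000061035156], [364.1000061035156, 310.3999938964844], [390.0, 351.1000061035156], [410.29998779296875, 321.70001220703125]]
corner mid [0.6031 0.1947] yaw deg -10.167000611225232 margins mm [10.8037 10.5698] dlean -0.07680519327966205 res [ 0. -0. -0.  0.  0. -0. -0.  0.]
corners/origin in step mm [[79.2, 66.5, 28.5], [79.0, -63.5, 28.5], [59.4, 1.5, 93.1]]
cup shift px ((0.0017536608906638662, 0.010698298759393765), 1.1084380556035924)
carton shift px ((0.4311903259805838, -0.07712993158496673), 0.3753572139475081)
tape shift px ((0.5464623507755526, -0.04756175826373621), 0.9045721026114476)
[0.5435 0.2037 0.3246] [-0.6959 -0.0959  0.1879] 23.2833
```

All checks agree, so I'm handing in.

```bash
python3 -c "
from station import robot
print(robot.close_job())"
```

```text
the job is handed in; nothing more can be done
None
```

The sign is standing on its open kickstand on the display step, face to the lip, and the job is handed in at about 23 s of the 61 s allowed. The hand-in reports no verdict, so what follows is my own measurement.

**What I did**
- **Kickstand:** I swung it out and regripped it to push further, because the first swing did not prove the stop was reached. The sign itself then began to lift, so the kickstand was against its stop.
- **Placing:** I carried the sign to the step by its header. The first tilted grip could not lower it all the way, because joint 6 had reached its limit. I stood the sign briefly on the step, turned 20°, and regripped it from above. Then I aligned it, pushed it against the lip until I felt contact, released it and backed off.

**Last checks, from the scene camera**

| Check | Measured | Needed |
|---|---|---|
| Bottom face corners, along the step | about 79 mm each | 73 to 83 mm |
| Sign centre off the middle of the step | about 1.5 mm | within 45 mm |
| Lean back | about 17° | 10 to 24° |
| Yaw | −10.2 to −10.3° (step −10.1°) | whole bottom edge against the lip |

- **Bystanders:** the pen cup, carton and tape roll shifted by no more than 0.6 pixel, about 1 mm. The carton comparison was the least certain.
- **Arm:** it is clear of everything and reads no contact force.

**Disagreements**
- **Camera offset:** the two cameras place the step up to about 5 mm apart sideways. This does not matter for centring, and the lip position was confirmed by touch.
- **Kickstand angle:** I did not measure it directly at the end. It is inferred from the stop and from the sign resting at 17°.

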